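Park the tray dolly on its foot brake and load three more foil meals

TASK

First park the tray dolly: push its foot-brake pedal right down to the stop, so that it snaps over and stays down. Then, with the brake on, take three of the four rectangular foil meals from the tray on the platform and set them down (not dropped) flat on the dolly's tray beside the meal already there, none on top of another or on the lip. Leave the fourth meal, the round pots and everything else where they are, and do not roll the dolly away.

Things in the scene. Friction and masses are not known exactly. Their poses are not given: they have to be found in the camera images.
- brake (a joint): foot-brake pedal of the dolly, a hinge: 0 rad = up (brake off), about 0.44 = down on its stop (brake on). An over-centre spring pushes it back up with at most about 17 N at the plate until 0.36 rad; past that it snaps down by itself and stays down, its rubber shoe pressed on the platform. A press of up to 25 N does no harm. Where the pedal stands, see pedal.
- pedal (a point): centre of the top of the pedal's ribbed steel foot plate, sticking out from the dolly's end that faces the robot; plate 46 mm (own x) by 90 mm (own y), z out of its top. Up: 73 mm above the platform, sloping 0.22 rad, outer edge high. On its stop: 36 mm above the platform, sloping 0.23 rad, outer edge low; in between it moves under 4 mm level.
- brake_hinge (a point): axis of the brake pedal, under the dolly's near end, 52 mm above the platform, 85 mm from the centre of the foot plate; the pedal turns about the dolly's y.
- dolly: low tray dolly with four 50 mm castors, deck 400 mm (own x) by 300 mm (own y), origin on the platform below the centre of the deck, x pointing away from the pedal end. It stands left or right of the middle and, brake off, rolls along its own x only, under about 6 N.
- dolly_tray (a point): centre of the floor of the perforated aluminium tray fixed on the dolly, 86 mm above the platform; axes as the dolly's. The floor inside the lip is 384 mm (x) by 284 mm (y); lip 4 mm thick, 8 mm above the floor. A strapped stack of empty trays fills the far end, from 62 mm beyond the centre to the far lip, 54 mm high, all across.
- stock_tray (a point): centre of the floor of the perforated aluminium tray lying on the platform, on the other side from the dolly, fixed, 290 mm (own x) by 300 mm (own y) over its lip; floor 3 mm above the platform, lip 6 mm above the floor. The four meals and two round pots stand on it in two rows of three, in any order.
- meal1: sealed rectangular foil meal, 104 mm long (own x), 56 mm wide (own y), 34 mm high, straight-sided for gripping across its width, 0.15 to 0.31 kg, aluminium tray with a gold-coloured lid; origin at the centre of its underside, z up. Starts on the stock tray.
- meal2: sealed rectangular foil meal, 104 mm long (own x), 56 mm wide (own y), 34 mm high, straight-sided for gripping across its width, 0.15 to 0.31 kg, aluminium tray with a gold-coloured lid; origin at the centre of its underside, z up. Starts on the stock tray.
- meal3: sealed rectangular foil meal, 104 mm long (own x), 56 mm wide (own y), 34 mm high, straight-sided for gripping across its width, 0.15 to 0.31 kg, aluminium tray with a gold-coloured lid; origin at the centre of its underside, z up. Starts on the stock tray.
- meal4: sealed rectangular foil meal, 104 mm long (own x), 56 mm wide (own y), 34 mm high, straight-sided for gripping across its width, 0.15 to 0.31 kg, aluminium tray with a gold-coloured lid; origin at the centre of its underside, z up. Starts on the stock tray.
- loaded: sealed rectangular foil meal, 104 mm long (own x), 56 mm wide (own y), 34 mm high, straight-sided for gripping across its width, 0.15 to 0.31 kg, aluminium tray with a gold-coloured lid; origin at the centre of its underside, z up. Already on the dolly's tray: leave it.
- pot1: round foil pot with a paper lid, 62 mm in diameter, 42 mm high, among the meals on the stock tray: leave it. Origin at the centre of its underside.
- pot2: round foil pot with a paper lid, 62 mm in diameter, 42 mm high, among the meals on the stock tray: leave it. Origin at the centre of its underside.
- flask: slim upright steel flask, 52 mm in diameter, 180 mm high, standing between the dolly and the stock tray: leave it. Origin at the centre of its underside.
- label_roll: roll of white label tape standing on the platform in front of the robot, 64 mm in diameter, 50 mm high, bore 38 mm: leave it. Origin at the centre of its underside.
Things that resemble listed ones, but are neither listed nor needed, are in the scene too. What is shaped like the meal1 but blue, purple or turquoise is not meant.

How it is judged:
On the way, in this order (a step that is already met when the one before it is completed fails the run):
1. the brake pedal is pressed down to its stop and stays there (value of joint brake above 0.4 rad), for 0.3 s.
2. three of the four meals stand flat on the dolly's tray, the fourth in its place ((((x of meal2 in the frame of dolly_tray between -0.19 and 0.19 m and y of meal2 in the frame of dolly_tray between -0.14 and 0.14 m and z of meal2 in the frame of dolly_tray between -0.004 and 0.0035 m and angle between meal2's own z axis and vertical below 0.06 rad and linear speed of meal2 below 0.03 m/s) and (x of meal3 in the frame of dolly_tray between -0.19 and 0.19 m and y of meal3 in the frame of dolly_tray between -0.14 and 0.14 m and z of meal3 in the frame of dolly_tray between -0.004 and 0.0035 m and angle between meal3's own z axis and vertical below 0.06 rad and linear speed of meal3 below 0.03 m/s) and (x of meal4 in the frame of dolly_tray between -0.19 and 0.19 m and y of meal4 in the frame of dolly_tray between -0.14 and 0.14 m and z of meal4 in the frame of dolly_tray between -0.004 and 0.0035 m and angle between meal4's own z axis and vertical below 0.06 rad and linear speed of meal4 below 0.03 m/s) and distance of meal1 from where it was at the start of the episode below 0.03 m and angle between meal1's own z axis and vertical below 0.06 rad) or ((x of meal1 in the frame of dolly_tray between -0.19 and 0.19 m and y of meal1 in the frame of dolly_tray between -0.14 and 0.14 m and z of meal1 in the frame of dolly_tray between -0.004 and 0.0035 m and angle between meal1's own z axis and vertical below 0.06 rad and linear speed of meal1 below 0.03 m/s) and (x of meal3 in the frame of dolly_tray between -0.19 and 0.19 m and y of meal3 in the frame of dolly_tray between -0.14 and 0.14 m and z of meal3 in the frame of dolly_tray between -0.004 and 0.0035 m and angle between meal3's own z axis and vertical below 0.06 rad and linear speed of meal3 below 0.03 m/s) and (x of meal4 in the frame of dolly_tray between -0.19 and 0.19 m and y of meal4 in the frame of dolly_tray between -0.14 and 0.14 m and z of meal4 in the frame of dolly_tray between -0.004 and 0.0035 m and angle between meal4's own z axis and vertical below 0.06 rad and linear speed of meal4 below 0.03 m/s) and distance of meal2 from where it was at the start of the episode below 0.03 m and angle between meal2's own z axis and vertical below 0.06 rad) or ((x of meal1 in the frame of dolly_tray between -0.19 and 0.19 m and y of meal1 in the frame of dolly_tray between -0.14 and 0.14 m and z of meal1 in the frame of dolly_tray between -0.004 and 0.0035 m and angle between meal1's own z axis and vertical below 0.06 rad and linear speed of meal1 below 0.03 m/s) and (x of meal2 in the frame of dolly_tray between -0.19 and 0.19 m and y of meal2 in the frame of dolly_tray between -0.14 and 0.14 m and z of meal2 in the frame of dolly_tray between -0.004 and 0.0035 m and angle between meal2's own z axis and vertical below 0.06 rad and linear speed of meal2 below 0.03 m/s) and (x of meal4 in the frame of dolly_tray between -0.19 and 0.19 m and y of meal4 in the frame of dolly_tray between -0.14 and 0.14 m and z of meal4 in the frame of dolly_tray between -0.004 and 0.0035 m and angle between meal4's own z axis and vertical below 0.06 rad and linear speed of meal4 below 0.03 m/s) and distance of meal3 from where it was at the start of the episode below 0.03 m and angle between meal3's own z axis and vertical below 0.06 rad) or ((x of meal1 in the frame of dolly_tray between -0.19 and 0.19 m and y of meal1 in the frame of dolly_tray between -0.14 and 0.14 m and z of meal1 in the frame of dolly_tray between -0.004 and 0.0035 m and angle between meal1's own z axis and vertical below 0.06 rad and linear speed of meal1 below 0.03 m/s) and (x of meal2 in the frame of dolly_tray between -0.19 and 0.19 m and y of meal2 in the frame of dolly_tray between -0.14 and 0.14 m and z of meal2 in the frame of dolly_tray between -0.004 and 0.0035 m and angle between meal2's own z axis and vertical below 0.06 rad and linear speed of meal2 below 0.03 m/s) and (x of meal3 in the frame of dolly_tray between -0.19 and 0.19 m and y of meal3 in the frame of dolly_tray between -0.14 and 0.14 m and z of meal3 in the frame of dolly_tray between -0.004 and 0.0035 m and angle between meal3's own z axis and vertical below 0.06 rad and linear speed of meal3 below 0.03 m/s) and distance of meal4 from where it was at the start of the episode below 0.03 m and angle between meal4's own z axis and vertical below 0.06 rad))), for 0.2 s.
At the end, for the whole second after the job is handed in: Brake pedal past 0.40 rad (it rests at about 0.44). Exactly three of the four stock meals lie flat (within 0.06 rad, underside within 3.5 mm of the tray's floor) and still inside the lip of the dolly's tray; the fourth is within 30 mm of where it began, upright. No rule was broken on the way (value of joint brake above 0.4 rad and (((x of meal2 in the frame of dolly_tray between -0.19 and 0.19 m and y of meal2 in the frame of dolly_tray between -0.14 and 0.14 m and z of meal2 in the frame of dolly_tray between -0.004 and 0.0035 m and angle between meal2's own z axis and vertical below 0.06 rad and linear speed of meal2 below 0.03 m/s) and (x of meal3 in the frame of dolly_tray between -0.19 and 0.19 m and y of meal3 in the frame of dolly_tray between -0.14 and 0.14 m and z of meal3 in the frame of dolly_tray between -0.004 and 0.0035 m and angle between meal3's own z axis and vertical below 0.06 rad and linear speed of meal3 below 0.03 m/s) and (x of meal4 in the frame of dolly_tray between -0.19 and 0.19 m and y of meal4 in the frame of dolly_tray between -0.14 and 0.14 m and z of meal4 in the frame of dolly_tray between -0.004 and 0.0035 m and angle between meal4's own z axis and vertical below 0.06 rad and linear speed of meal4 below 0.03 m/s) and distance of meal1 from where it was at the start of the episode below 0.03 m and angle between meal1's own z axis and vertical below 0.06 rad) or ((x of meal1 in the frame of dolly_tray between -0.19 and 0.19 m and y of meal1 in the frame of dolly_tray between -0.14 and 0.14 m and z of meal1 in the frame of dolly_tray between -0.004 and 0.0035 m and angle between meal1's own z axis and vertical below 0.06 rad and linear speed of meal1 below 0.03 m/s) and (x of meal3 in the frame of dolly_tray between -0.19 and 0.19 m and y of meal3 in the frame of dolly_tray between -0.14 and 0.14 m and z of meal3 in the frame of dolly_tray between -0.004 and 0.0035 m and angle between meal3's own z axis and vertical below 0.06 rad and linear speed of meal3 below 0.03 m/s) and (x of meal4 in the frame of dolly_tray between -0.19 and 0.19 m and y of meal4 in the frame of dolly_tray between -0.14 and 0.14 m and z of meal4 in the frame of dolly_tray between -0.004 and 0.0035 m and angle between meal4's own z axis and vertical below 0.06 rad and linear speed of meal4 below 0.03 m/s) and distance of meal2 from where it was at the start of the episode below 0.03 m and angle between meal2's own z axis and vertical below 0.06 rad) or ((x of meal1 in the frame of dolly_tray between -0.19 and 0.19 m and y of meal1 in the frame of dolly_tray between -0.14 and 0.14 m and z of meal1 in the frame of dolly_tray between -0.004 and 0.0035 m and angle between meal1's own z axis and vertical below 0.06 rad and linear speed of meal1 below 0.03 m/s) and (x of meal2 in the frame of dolly_tray between -0.19 and 0.19 m and y of meal2 in the frame of dolly_tray between -0.14 and 0.14 m and z of meal2 in the frame of dolly_tray between -0.004 and 0.0035 m and angle between meal2's own z axis and vertical below 0.06 rad and linear speed of meal2 below 0.03 m/s) and (x of meal4 in the frame of dolly_tray between -0.19 and 0.19 m and y of meal4 in the frame of dolly_tray between -0.14 and 0.14 m and z of meal4 in the frame of dolly_tray between -0.004 and 0.0035 m and angle between meal4's own z axis and vertical below 0.06 rad and linear speed of meal4 below 0.03 m/s) and distance of meal3 from where it was at the start of the episode below 0.03 m and angle between meal3's own z axis and vertical below 0.06 rad) or ((x of meal1 in the frame of dolly_tray between -0.19 and 0.19 m and y of meal1 in the frame of dolly_tray between -0.14 and 0.14 m and z of meal1 in the frame of dolly_tray between -0.004 and 0.0035 m and angle between meal1's own z axis and vertical below 0.06 rad and linear speed of meal1 below 0.03 m/s) and (x of meal2 in the frame of dolly_tray between -0.19 and 0.19 m and y of meal2 in the frame of dolly_tray between -0.14 and 0.14 m and z of meal2 in the frame of dolly_tray between -0.004 and 0.0035 m and angle between meal2's own z axis and vertical below 0.06 rad and linear speed of meal2 below 0.03 m/s) and (x of meal3 in the frame of dolly_tray between -0.19 and 0.19 m and y of meal3 in the frame of dolly_tray between -0.14 and 0.14 m and z of meal3 in the frame of dolly_tray between -0.004 and 0.0035 m and angle between meal3's own z axis and vertical below 0.06 rad and linear speed of meal3 below 0.03 m/s) and distance of meal4 from where it was at the start of the episode below 0.03 m and angle between meal4's own z axis and vertical below 0.06 rad))); the robot touches nothing.
It fails at once if a meal is set on the dolly while its brake is off (value of joint brake below 0.36 rad and ((x of meal1 in the frame of dolly_tray between -0.19 and 0.19 m and y of meal1 in the frame of dolly_tray between -0.14 and 0.14 m and z of meal1 in the frame of dolly_tray below 0.012 m) or (x of meal2 in the frame of dolly_tray between -0.19 and 0.19 m and y of meal2 in the frame of dolly_tray between -0.14 and 0.14 m and z of meal2 in the frame of dolly_tray below 0.012 m) or (x of meal3 in the frame of dolly_tray between -0.19 and 0.19 m and y of meal3 in the frame of dolly_tray between -0.14 and 0.14 m and z of meal3 in the frame of dolly_tray below 0.012 m) or (x of meal4 in the frame of dolly_tray between -0.19 and 0.19 m and y of meal4 in the frame of dolly_tray between -0.14 and 0.14 m and z of meal4 in the frame of dolly_tray below 0.012 m))).
It fails at once if the dolly rolls more than 25 mm (distance of dolly from where it was at the start of the episode above 0.025 m).
It fails at once if a meal is dropped (falls free by more than about 25 mm) ((contact force between meal1 and anything else below 0.05 N and linear speed of meal1 above 0.7 m/s) or (contact force between meal2 and anything else below 0.05 N and linear speed of meal2 above 0.7 m/s) or (contact force between meal3 and anything else below 0.05 N and linear speed of meal3 above 0.7 m/s) or (contact force between meal4 and anything else below 0.05 N and linear speed of meal4 above 0.7 m/s)).
It fails at once if the meal already loaded is moved more than 30 mm or tipped (distance of loaded from where it was at the start of the episode above 0.03 m or angle between loaded's own z axis and vertical above 0.3 rad).
It fails at once if a pot, the flask or the label roll is moved more than 25 mm or tipped ((distance of pot1 from where it was at the start of the episode above 0.025 m or angle between pot1's own z axis and vertical above 0.3 rad) or (distance of pot2 from where it was at the start of the episode above 0.025 m or angle between pot2's own z axis and vertical above 0.3 rad) or (distance of flask from where it was at the start of the episode above 0.025 m or angle between flask's own z axis and vertical above 0.3 rad) or (distance of label_roll from where it was at the start of the episode above 0.025 m or angle between label_roll's own z axis and vertical above 0.3 rad)).
It also fails if it takes over 72 s, if anything falls off the work surface, if the arm or the gripper's body presses on something with over 40 N, if the wrist force passes 120 N, or if a joint passes its speed limit or range.

ROBOT

A 6-joint arm with a two-finger parallel gripper is mounted at the origin on the work surface. World frame = base frame: x ahead of the robot, y to its left, z up, the work surface at z = 0. Lengths are in m, angles in rad, forces in N, time in s.
With the tool pointing down it reaches from about 0.325 to 0.9 m from the base axis. Payload 6.1 kg.
Tool frame: the origin (TCP) lies at the very end of the fingers, on their centre line; the grasp point (between the pads) lies 19 mm behind it (grip_depth is the distance from the TCP to the grasp point, in m); z points along the fingers, y is the direction in which the jaws open and shut (so a half turn about z gives the same grasp; the last joint's range is limited). The gripper opens to 85 mm and grips with 20 to 120 N. Pads are 22 mm wide; open, the fingers measure 114 mm over their backs; the gripper's body (76 mm by 85 mm) begins 54 mm behind the grasp point. The pads swing forward as they close: fully open they stand 13 mm farther back than shut.
Start: joints at [-1.24, 0.22, 1.526, -0, 1.395, -0.126], TCP at [0.276, -0.561, 0.202] pointing down, gripper open.
Joint ranges: [-2.98, 2.98], [-0.91, 2.08], [0.09, 2.57], [-1.24, 4.39], [0.2, 2.65], [-2.68, 2.68]. Speed limits (rad/s): [2.57, 2.57, 3.01, 3.14, 3.14, 3.14].

INTERFACE

Orientations are given as [roll, pitch, yaw] about the fixed x, y, z axes, in that order (R = Rz(yaw) Ry(pitch) Rx(roll)).
In Python, from cell import get_obs, read_camera, hand_in, find_in, cut_out, place_of, grip_depth gives the robot as it stands.
- The arm moves only by the tool drive_tool, never from a script. Its argument "increments" is a list of rows, each an object of numbers: "tx", "ty", "tz": the shift along the world's x, y, z each as a share of 3 cm, from -1 to 1; "rx", "ry", "rz": the turn, a rotation vector about the world's x, y, z each as a share of 0.1 rad, from -1 to 1; "grip": the finger opening in mm, from 0 to 85.4. A call has 1 to 5 rows; each row shifts and turns the commanded pose from where the row before left it; what a row does not reach is not made up. A row lasts 1/12 s, in which the tool goes at most 41.7 mm and 7.16 degrees, less where a joint would pass 70% of its speed; a pose out of reach is approached as far as the arm can. A call with a number of a shift or a turn outside -1 to 1 is refused whole. A call with a gripper value outside its range is refused whole. The fingers move at their own pace and stop on an object; "squeeze" is the grip in N (left out, the last holds). Time passes only in rows, so rows that do not move let the fingers close. It gives the time, the measured TCP pose, the force and the opening at its end, in the units of the state.
- get_obs(): the state, without advancing time (a new reading comes with each control period).
- read_camera(name): name is "side" or "top" or "wrist"; returns a dict with "pixels" (420x560x3 uint8, red, green, blue), "fovy" (degrees; the focal length in pixels is half the picture's height over the tangent of half this angle, whatever the lens; pixels are square), "cx", "cy" (the principal point, pixels), "R" (3x3) and "t" (3): a world point X has camera coordinates R X + t; the wrist camera has in their place "T_tool_cam" (4x4, takes a point from camera to tool coordinates, whose origin is the TCP and whose axes are the flange's). Camera axes: x right, y down, z forward; pixel columns grow to the right and rows downward; lengths in m; the calibration is good to about 2 mm. A picture is of the moment at which its call begins: read the wrist's pose just before it. There is no depth.
- hand_in(): hands the job in, once; it reports no verdict.
Trained networks look in a picture, given as the dict that the camera call returned (one of the last four; its "shot" number tells which), for a name from the list of things; names that differ only in an ending like _2 or _b are one class to them, and where a whole thing is asked for, a point or a joint stands for the part that bears it (a point fixed in the world has none). Each returns a list of dicts, best first, with "confidence" (0 to 1); they miss things now and then, are a little off and sometimes report something else, mostly with a low value. They report only what shows in the picture. A call takes as long as a camera call. They do not tell look-alikes from the thing itself.
- find_in(picture, name): "xyz" ([x, y, z] in m, in world coordinates, good to about 4 mm: the middle of the surface that is visible of it).
- cut_out(picture, name): "region" (420x560 bool, what is visible of it).
- place_of(picture, name): "xyz" ([x, y, z] in m, in world coordinates, good to about 4 mm: a listed point, or the origin of a listed thing).
The state is a dict: "time_s": time; "q": joint angles; "joint_vel": joint speeds; "effort": joint torques, N m; "position": TCP position; "ee_rot": TCP orientation; "wrist_force": force on the tool from outside, world axes, zero at the start; "wrist_torque": the same for the moment, N m; "opening": finger opening in m.
Only numpy, scipy, OpenCV 4.12 (cv2) and the standard library are available. Lean on these libraries where they do the work, as an engineer would, in place of code of your own. Each camera call takes 0.05 s, during which the arm holds its last target. There are 200 camera calls.

## Working session

There is one attempt and no reset: what is moved stays moved. The work goes in short steps, Python scripts to look and compute and a tool call to move; the robot and the scene stay as the last step left them, time stands still between calls to the robot, and variables do not carry over. Pictures are saved under pics/ and viewed, about 8 in all and at most 12, crops included, and the job is handed in when it is done.

Besides the shell and the picture viewer there is one more tool, called after "Emit:" as name(argument=value, ...) on one line, values as JSON. drive_tool: Moves the arm, as the interface text tells. Its arguments: {"type":"object","properties":{"increments":{"type":"array","items":{"type":"object","properties":{"tx":{"type":"number","minimum":-1,"maximum":1},"ty":{"type":"number","minimum":-1,"maximum":1},"tz":{"type":"number","minimum":-1,"maximum":1},"rx":{"type":"number","minimum":-1,"maximum":1},"ry":{"type":"number","minimum":-1,"maximum":1},"rz":{"type":"number","minimum":-1,"maximum":1},"grip":{"type":"number"}}}},"squeeze":{"type":"number"}},"required":["increments"]}

```bash
mkdir -p pics; cat > h.py <<'E'
import numpy as np, cv2
from cell import *
def save(p,n): cv2.imwrite('pics/'+n,p['pixels'][:,:,::-1])
def r(v): return np.round(np.array(v,float),3).tolist()
E
python3 - <<'E'
from h import *
o=get_obs(); print(o['time_s'],r(o['position']),r(o['ee_rot']),r(o['wrist_force']),o['opening'],grip_depth)
for c in('top','side'):
    p=read_camera(c); save(p,c+'0.png'); print(c,r(p['R']),r(p['t']),p['fovy'])
    for n in('pedal','brake_hinge','dolly','dolly_tray','stock_tray','meal1','loaded','pot1','flask','label_roll'):
        print(n,[(r(d['xyz']),round(d['confidence'],2)) for d in place_of(p,n)])
E
```

```text
0.0 [0.275, -0.56, 0.201] [-3.14, -0.0, 0.457] [0.043, 0.442, -0.26] 0.08548086505899981 0.0187
top [[-0.012, -1.0, -0.025], [-0.996, 0.014, -0.09], [0.09, 0.024, -0.996]] [0.091, 0.506, 1.006] 57.558533148838556
pedal [([0.434, -0.207, 0.074], 0.66)]
brake_hinge [([0.514, -0.217, 0.057], 0.68)]
dolly [([0.691, -0.236, -0.003], 0.62)]
dolly_tray [([0.688, -0.235, 0.086], 0.81)]
stock_tray [([0.514, 0.214, 0.001], 0.9)]
meal1 [([0.258, 0.274, 0.001], 0.94), ([0.446, 0.206, -0.0], 0.7), ([0.761, 0.243, -0.004], 0.64), ([0.584, 0.213, 0.003], 0.62), ([0.411, 0.478, 0.0], 0.59), ([0.434, 0.311, 0.003], 0.56), ([0.589, 0.125, 0.002], 0.55), ([0.429, -0.21, 0.073], 0.19)]
loaded [([0.613, -0.308, 0.086], 0.72)]
pot1 [([0.57, 0.322, 0.002], 0.89), ([0.452, 0.11, -0.0], 0.87)]
flask [([0.508, -0.001, 0.003], 0.86), ([0.446, 0.207, 0.006], 0.47)]
label_roll [([0.396, 0.007, -0.002], 0.66)]
side [[-0.945, -0.328, -0.001], [-0.248, 0.714, -0.655], [0.216, -0.618, -0.756]] [0.495, 0.12, 1.508] 42.8598229447953
pedal [([0.435, -0.21, 0.076], 0.65)]
brake_hinge [([0.691, -0.236, 0.091], 0.72), ([0.513, -0.218, 0.047], 0.59), ([0.51, 0.212, 0.001], 0.45)]
dolly [([0.688, -0.235, 0.003], 0.96)]
dolly_tray [([0.584, 0.217, 0.001], 0.31)]
stock_tray [([0.509, 0.217, 0.002], 0.68)]
meal1 [([0.582, 0.215, 0.001], 0.98), ([0.253, 0.275, 0.002], 0.88), ([0.409, 0.48, -0.002], 0.88), ([0.763, 0.239, -0.0], 0.88), ([0.585, 0.121, 0.002], 0.7), ([0.448, 0.205, 0.005], 0.65), ([0.437, 0.309, 0.001], 0.58)]
loaded [([0.612, -0.303, 0.086], 0.6), ([0.439, 0.308, 0.0], 0.16)]
pot1 [([0.452, 0.107, -0.001], 0.97), ([0.571, 0.315, 0.003], 0.6)]
flask [([0.512, -0.004, -0.001], 0.89)]
label_roll [([0.4, 0.008, 0.006], 0.73), ([0.436, -0.212, 0.072], 0.69)]
```

View pics/top0.png

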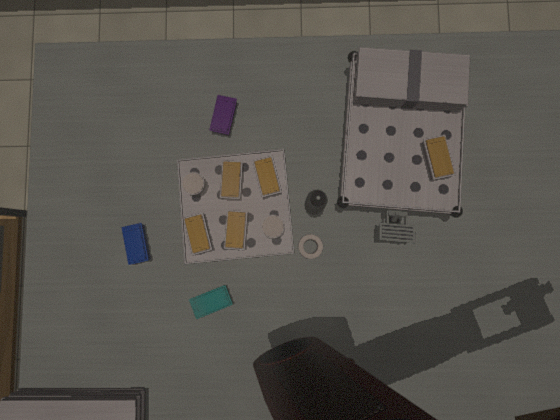

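```bash
python3 - <<'E'
from h import *
def top(p,u,v,z):
    f=210/np.tan(np.radians(p['fovy']/2)); R=np.array(p['R']);t=np.array(p['t'])
    d=R.T@np.array([(u-p['cx'])/f,(v-p['cy'])/f,1]); c=-R.T@t
    return c+d*(z-c[2])/d[2]
p=read_camera('top')
for n,zt in(('meal1',.037),('loaded',.12),('pedal',.075),('dolly_tray',.086)):
  for d in cut_out(p,n):
    m=d['region'].astype('uint8'); ys,xs=np.nonzero(m)
    if len(xs)<30: continue
    pts=np.array([top(p,x,y,zt)[:2] for x,y in zip(xs,ys)],'float32')
    (c,s,a)=cv2.minAreaRect(pts); b=cv2.boxPoints((c,s,a)); e=[b[1]-b[0],b[2]-b[1]]; e=max(e,key=np.linalg.norm)
    print(n,round(d['confidence'],2),r(c),r(s),'long-axis yaw',round(float(np.degrees(np.arctan2(e[1],e[0]))),1),p['pixels'][ys,xs].mean(0).astype(int),int(xs.mean()),int(ys.mean()))
E
```

```text
meal1 0.95 [0.759, 0.24] [0.056, 0.105] long-axis yaw -11.6 [70 45 77] 222 114
meal1 0.94 [0.58, 0.218] [0.056, 0.102] long-axis yaw -3.4 [114  95  69] 231 179
meal1 0.72 [0.587, 0.121] [0.104, 0.056] long-axis yaw 14.0 [117  95  63] 266 176
meal1 0.66 [0.443, 0.204] [0.056, 0.099] long-axis yaw -2.7 [118  96  66] 235 230
meal1 0.64 [0.258, 0.271] [0.054, 0.1] long-axis yaw -70.2 [49 91 85] 210 301
meal1 0.63 [0.436, 0.307] [0.105, 0.061] long-axis yaw 16.0 [113  93  63] 197 233
meal1 0.6 [0.413, 0.472] [0.105, 0.063] long-axis yaw 12.4 [40 53 87] 135 243
loaded 0.98 [0.614, -0.301] [0.101, 0.06] long-axis yaw 10.9 [104  84  56] 437 157
pedal 0.77 [0.449, -0.209] [0.09, 0.08] long-axis yaw 84.5 [78 76 71] 396 227
dolly_tray 0.9 [0.658, -0.23] [0.314, 0.501] long-axis yaw -5.7 [103  96  93] 402 133
```

The top view shows four gold meals, at px (231,179), (266,176), (235,230) and (197,233). The pots are at (193,183) and (272,227), and the loaded meal is at (437,157). The look-alikes are purple (222,114), blue (135,243) and turquoise (210,301), and I exclude them by colour. The pedal is at (396,230). I'll take the meals at (231,179), (235,230) and (197,233) and leave (266,176). The pedal comes first.

Emit:
drive_tool(increments=[{"tx": 0.44,"ty": 0.97,"rz": -0.46,"grip": 0},{"tx": 0.44,"ty": 0.97,"rz": -0.46,"grip": 0},{"tx": 0.44,"ty": 0.97,"rz": -0.46,"grip": 0},{"tx": 0.44,"ty": 0.97,"rz": -0.46,"grip": 0},{"tx": 0.44,"ty": 0.97,"rz": -0.46,"grip": 0}])

```text
invalid input at $.increments[0]: expected keys tx, ty, tz, rx, ry, rz, grip
```

Emit:
drive_tool(increments=[{"tx": 0.44,"ty": 0.97,"rz": -0.46},{"tx": 0.44,"ty": 0.97,"rz": -0.46},{"tx": 0.44,"ty": 0.97,"rz": -0.46},{"tx": 0.44,"ty": 0.97,"rz": -0.46},{"tx": 0.44,"ty": 0.97,"rz": -0.46}])

```text
invalid input at $.increments[0]: expected keys tx, ty, tz, rx, ry, rz, grip
```

Emit:
drive_tool(increments=[{"tx": 0.44,"ty": 0.97,"rz": -0.46},{"tx": 0.44,"ty": 0.97,"rz": -0.46},{},{}])

```text
invalid input at $.increments[0]: expected keys tx, ty, tz, rx, ry, rz, grip
```

```bash
python3 - <<'E'
from h import *
o=get_obs(); print(o['time_s'],r(o['position']),r(o['ee_rot']),r(o['wrist_force']),o['opening'])
p=read_camera('wrist'); save(p,'w1.png')
for n in('pedal','brake_hinge'): print(n,[(r(d['xyz']),round(d['confidence'],2)) for d in place_of(p,n)])
E
```

```text
1.35 [0.276, -0.561, 0.202] [-3.142, 0.0, 0.457] [0.86, -0.675, 0.128] 0.08540863229037426
pedal []
brake_hinge []
```

View pics/w1.png

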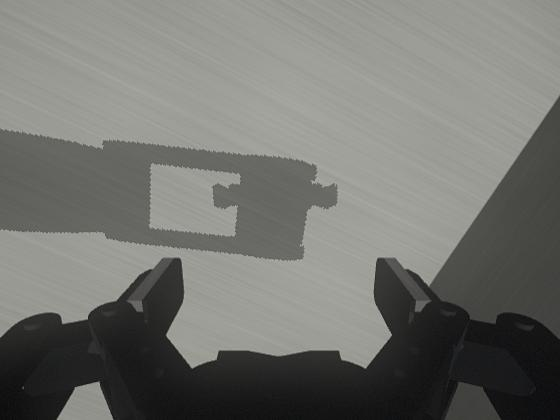

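All the keys are required, so nothing moved. The wrist view shows only the floor, with the finger tips at about (175,265) and (385,265). I'll resend with full rows.

Emit:
drive_tool(increments=[{"tx": 0.44,"ty": 0.97,"tz": 0,"rx": 0,"ry": 0,"rz": -0.46,"grip": 0},{"tx": 0.44,"ty": 0.97,"tz": 0,"rx": 0,"ry": 0,"rz": -0.46,"grip": 0},{"tx": 0.44,"ty": 0.97,"tz": 0,"rx": 0,"ry": 0,"rz": -0.46,"grip": 0},{"tx": 0.44,"ty": 0.97,"tz": 0,"rx": 0,"ry": 0,"rz": -0.46,"grip": 0},{"tx": 0.44,"ty": 0.97,"tz": 0,"rx": 0,"ry": 0,"rz": -0.46,"grip": 0}])

```text
time_s: 1.92
position: [0.342, -0.4141, 0.2021]
ee_rot: [3.141, -0.0, 0.224]
wrist_force: [0.2, 0.2, 0.5]
opening: 0.0255
```

Emit:
drive_tool(increments=[{"tx": 0.44,"ty": 0.97,"tz": 0,"rx": 0,"ry": 0,"rz": -0.46,"grip": 0},{"tx": 0.44,"ty": 0.97,"tz": 0,"rx": 0,"ry": 0,"rz": -0.46,"grip": 0},{"tx": 0.44,"ty": 0.97,"tz": 0,"rx": 0,"ry": 0,"rz": -0.46,"grip": 0},{"tx": 0.44,"ty": 0.97,"tz": 0,"rx": 0,"ry": 0,"rz": -0.46,"grip": 0},{"tx": 0.44,"ty": 0.97,"tz": 0,"rx": 0,"ry": 0,"rz": -0.46,"grip": 0}])

```text
time_s: 2.33
position: [0.4081, -0.2685, 0.2023]
ee_rot: [3.141, -0.001, -0.006]
wrist_force: [1.4, -0.9, 0.4]
opening: -0.0002
```

Emit:
drive_tool(increments=[{"tx": 0.44,"ty": 0.97,"tz": 0,"rx": 0,"ry": 0,"rz": -0.46,"grip": 0},{"tx": 0.44,"ty": 0.97,"tz": 0,"rx": 0,"ry": 0,"rz": -0.46,"grip": 0},{"tx": 0,"ty": 0,"tz": 0,"rx": 0,"ry": 0,"rz": 0,"grip": 0}])

```text
time_s: 2.58
position: [0.4358, -0.2072, 0.2023]
ee_rot: [-3.14, -0.001, -0.093]
wrist_force: [-0.3, -0.3, -0.9]
opening: -0.0005
```

```bash
python3 - <<'E'
from h import *
o=get_obs(); print(o['time_s'],r(o['position']),r(o['ee_rot']),r(o['wrist_force']),o['opening'])
p=read_camera('wrist'); save(p,'w1.png')
for n in('pedal','brake_hinge'): print(n,[(r(d['xyz']),round(d['confidence'],2)) for d in place_of(p,n)])
E
```

```text
2.5833 [0.436, -0.207, 0.202] [-3.14, -0.001, -0.093] [-0.253, -0.263, -0.919] -0.00046660348589951664
pedal [([0.433, -0.212, 0.073], 0.76)]
brake_hinge [([0.515, -0.217, 0.054], 0.91), ([0.455, 0.11, 0.007], 0.67)]
```

View pics/w1.png

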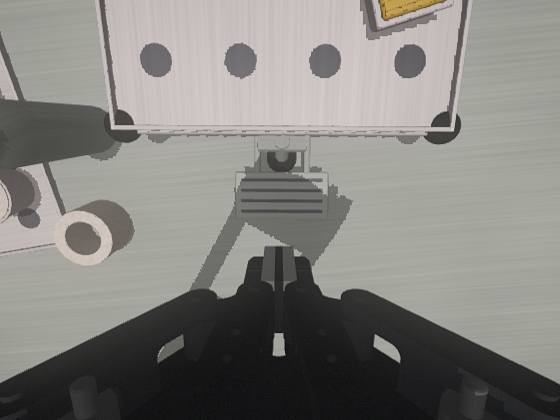

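The wrist view shows the pedal plate at about (281,195), in line with the shut fingers at (280,255). The estimates agree, so I'll go down and press.

Emit:
drive_tool(increments=[{"tx": 0,"ty": -0.05,"tz": -1,"rx": 0,"ry": 0,"rz": 0,"grip": 0},{"tx": 0,"ty": -0.05,"tz": -1,"rx": 0,"ry": 0,"rz": 0,"grip": 0},{"tx": 0,"ty": 0,"tz": -1,"rx": 0,"ry": 0,"rz": 0,"grip": 0},{"tx": 0,"ty": 0,"tz": -0.9,"rx": 0,"ry": 0,"rz": 0,"grip": 0},{"tx": 0,"ty": 0,"tz": 0,"rx": 0,"ry": 0,"rz": 0,"grip": 0}])

```text
time_s: 3.15
position: [0.4296, -0.2134, 0.0794]
ee_rot: [-3.137, 0.009, -0.097]
wrist_force: [-1.1, 0.5, -1.4]
opening: 0.0003
```

Emit:
drive_tool(increments=[{"tx": 0,"ty": 0,"tz": -0.15,"rx": 0,"ry": 0,"rz": 0,"grip": 0},{"tx": 0,"ty": 0,"tz": -0.15,"rx": 0,"ry": 0,"rz": 0,"grip": 0},{"tx": 0,"ty": 0,"tz": -0.15,"rx": 0,"ry": 0,"rz": 0,"grip": 0},{"tx": 0,"ty": 0,"tz": 0,"rx": 0,"ry": 0,"rz": 0,"grip": 0}])

```text
time_s: 3.48
position: [0.4346, -0.2154, 0.0723]
ee_rot: [3.141, -0.001, -0.095]
wrist_force: [-0.5, 0.0, 0.6]
opening: 0.0002
```

Emit:
drive_tool(increments=[{"tx": 0,"ty": 0,"tz": -0.15,"rx": 0,"ry": 0,"rz": 0,"grip": 0},{"tx": 0,"ty": 0,"tz": -0.15,"rx": 0,"ry": 0,"rz": 0,"grip": 0},{"tx": 0,"ty": 0,"tz": -0.1,"rx": 0,"ry": 0,"rz": 0,"grip": 0},{"tx": 0,"ty": 0,"tz": 0,"rx": 0,"ry": 0,"rz": 0,"grip": 0}])

```text
time_s: 3.82
position: [0.4337, -0.2143, 0.0589]
ee_rot: [-3.141, 0.001, -0.095]
wrist_force: [0.4, 0.0, 0.2]
opening: -0.0001
```

Emit:
drive_tool(increments=[{"tx": 0,"ty": 0,"tz": -0.15,"rx": 0,"ry": 0,"rz": 0,"grip": 0},{"tx": 0,"ty": 0,"tz": -0.15,"rx": 0,"ry": 0,"rz": 0,"grip": 0},{"tx": 0,"ty": 0,"tz": 0,"rx": 0,"ry": 0,"rz": 0,"grip": 0}])

```text
time_s: 4.07
position: [0.4334, -0.2142, 0.0495]
ee_rot: [-3.141, 0.001, -0.095]
wrist_force: [0.1, 0.4, -0.1]
opening: -0.0001
```

There's no contact force, although I'm below the plate height. I'll look.

```bash
python3 - <<'E'
from h import *
o=get_obs(); print(r(o['wrist_force']),r(o['wrist_torque']),r(o['effort']))
p=read_camera('wrist'); q=read_camera('side'); 
f=210/np.tan(np.radians(q['fovy']/2)); c=np.array(q['R'])@[.435,-.21,.06]+q['t']; u,v=int(c[0]/c[2]*f+q['cx']),int(c[1]/c[2]*f+q['cy']); print(u,v)
a=cv2.resize(p['pixels'][:,:,::-1],(400,300))
s=q['pixels'][max(v-55,0):v+35,max(u-60,0):u+60,::-1]; s=cv2.resize(s,(400,300))
cv2.imwrite('pics/c2.png',np.hstack([a,s]))
for n in('pedal','brake_hinge','dolly'): print(n,[(r(d['xyz']),round(d['confidence'],2)) for z in(p,q) for d in place_of(z,n)])
E
```

```text
[0.079, 0.388, -0.058] [0.043, 0.032, -0.04] [-0.045, -36.601, -34.329, 0.004, -0.229, -0.0]
315 156
pedal [([0.434, -0.211, 0.07], 0.75), ([0.437, -0.21, 0.077], 0.84)]
brake_hinge [([0.516, -0.216, 0.049], 0.92), ([0.399, 0.008, -0.002], 0.54)]
dolly [([0.688, -0.236, 0.0], 0.97), ([0.686, -0.233, 0.09], 0.41)]
```

View pics/c2.png

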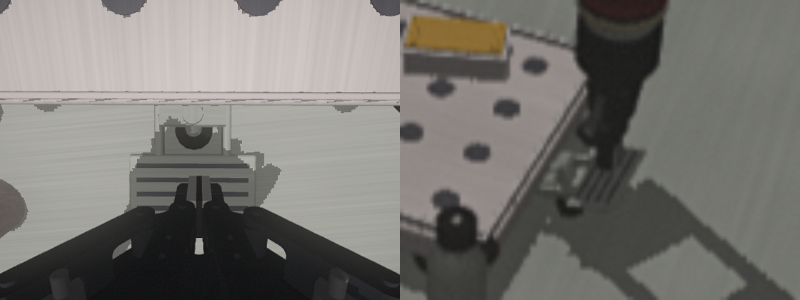

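```bash
python3 - <<'E'
from h import *
from scipy.spatial.transform import Rotation as Ro
o=get_obs(); p=read_camera('wrist'); q=read_camera('side')
T=np.eye(4); T[:3,:3]=Ro.from_euler('xyz',o['ee_rot']).as_matrix(); T[:3,3]=o['position']
W=T@np.array(p['T_tool_cam']); Rw=W[:3,:3].T; tw=-Rw@W[:3,3]
def pr(X,c,R,t):
    f=210/np.tan(np.radians(c['fovy']/2)); k=np.array(R)@X+t; return np.round([k[0]/k[2]*f+c['cx'],k[1]/k[2]*f+c['cy']]).astype(int).tolist()
yd=np.radians(-5.8); ex=np.array([np.cos(yd),np.sin(yd),0]); ey=np.array([-np.sin(yd),np.cos(yd),0])
print('tcp',pr(np.array(o['position']),p,Rw,tw),pr(np.array(o['position']),q,q['R'],q['t']))
for nm,z,s in(('up',.073,.22),('down',.036,-.23),('mid',.0495,-.05)):
    c=np.array([.435,-.211,z]); e=ex*np.cos(s)-np.array([0,0,np.sin(s)])
    P=[c+a*.023*e+b*.045*ey for a,b in((1,1),(1,-1),(-1,-1),(-1,1))]
    print(nm,[pr(x,p,Rw,tw) for x in P],[pr(x,q,q['R'],q['t']) for x in P])
img=q['pixels'][:,:,::-1]; s=cv2.resize(img[110:200,255:375],(800,600),interpolation=cv2.INTER_CUBIC); cv2.imwrite('pics/c3.png',cv2.convertScaleAbs(s,alpha=1.5))
E
```

```text
tcp [278, 242] [315, 157]
up [[181, 211], [361, 212], [359, 303], [182, 302]] [[303, 161], [314, 143], [327, 145], [317, 163]]
down [[194, 198], [350, 199], [342, 262], [203, 262]] [[303, 167], [313, 149], [326, 156], [316, 174]]
mid [[190, 201], [353, 202], [347, 276], [196, 275]] [[303, 165], [313, 147], [327, 152], [316, 170]]
```

View pics/c3.png

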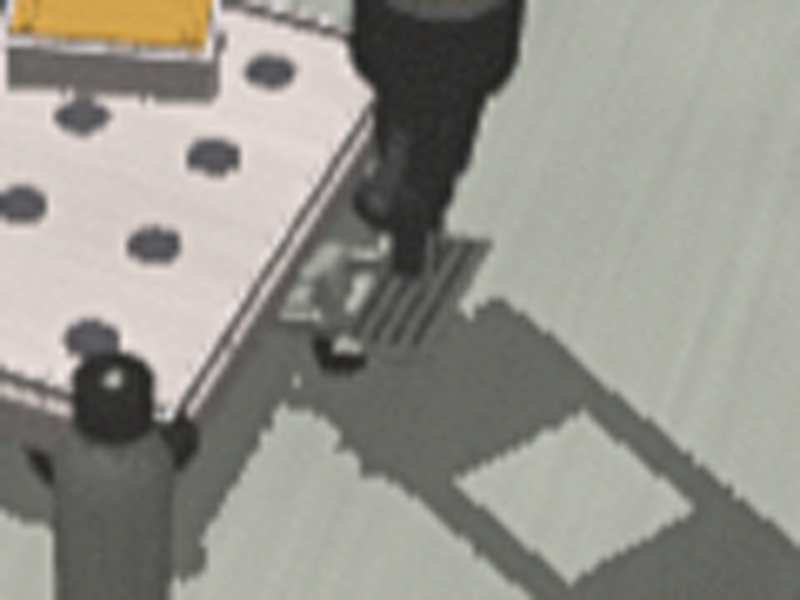

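The plate's corners fit the "up" pose in both views. The finger tip shows at the plate surface with no force, so contact may only just be starting. I'll go on down in small steps and watch the force.

Emit:
drive_tool(increments=[{"tx": 0,"ty": 0,"tz": -0.1,"rx": 0,"ry": 0,"rz": 0,"grip": 0},{"tx": 0,"ty": 0,"tz": -0.1,"rx": 0,"ry": 0,"rz": 0,"grip": 0},{"tx": 0,"ty": 0,"tz": 0,"rx": 0,"ry": 0,"rz": 0,"grip": 0}])

```text
time_s: 4.82
position: [0.4343, -0.2149, 0.0448]
ee_rot: [3.141, -0.0, -0.095]
wrist_force: [-1.0, 1.1, 4.2]
opening: -0.0002
```

Emit:
drive_tool(increments=[{"tx": 0,"ty": 0,"tz": -0.1,"rx": 0,"ry": 0,"rz": 0,"grip": 0},{"tx": 0,"ty": 0,"tz": 0,"rx": 0,"ry": 0,"rz": 0,"grip": 0}])

```text
time_s: 4.98
position: [0.434, -0.215, 0.0423]
ee_rot: [3.141, 0.0, -0.095]
wrist_force: [-3.5, 1.5, 11.4]
opening: -0.0003
```

```bash
python3 - <<'E'
from h import *
o=get_obs(); print(o['time_s'],r(o['position']),r(o['wrist_force']),r(o['effort']))
p=read_camera('wrist'); a=p['pixels'][120:330,140:420,::-1]
q=cv2.imread('pics/w1.png')[120:330,140:420]
cv2.imwrite('pics/c4.png',cv2.convertScaleAbs(cv2.resize(np.hstack([a,q]),(800,300)),alpha=1.6))
E
```

```text
4.9833 [0.434, -0.215, 0.042] [-3.506, 1.471, 11.355] [0.147, -31.65, -30.474, 0.302, -1.494, -0.008]
```

View pics/c4.png

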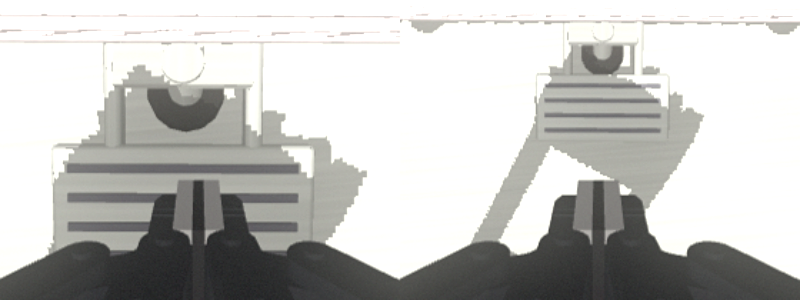

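The right-hand (free) and left-hand (pressed) crops show the same finger tips, now resting on the plate. Contact began at a reported z of about 0.047, so the shut tips end about 26 mm above the reported TCP. I'll keep that in mind for the grasps. I'll keep pressing, and follow the plate slightly outward.

Emit:
drive_tool(increments=[{"tx": -0.05,"ty": 0,"tz": -0.1,"rx": 0,"ry": 0,"rz": 0,"grip": 0},{"tx": -0.03,"ty": 0,"tz": -0.1,"rx": 0,"ry": 0,"rz": 0,"grip": 0},{"tx": 0,"ty": 0,"tz": 0,"rx": 0,"ry": 0,"rz": 0,"grip": 0}])

```text
time_s: 5.28
position: [0.4329, -0.2149, 0.0365]
ee_rot: [3.141, -0.002, -0.095]
wrist_force: [0.2, 3.1, 8.4]
opening: 0.0002
```

Emit:
drive_tool(increments=[{"tx": -0.02,"ty": 0,"tz": -0.1,"rx": 0,"ry": 0,"rz": 0,"grip": 0},{"tx": 0,"ty": 0,"tz": -0.1,"rx": 0,"ry": 0,"rz": 0,"grip": 0},{"tx": 0,"ty": 0,"tz": 0,"rx": 0,"ry": 0,"rz": 0,"grip": 0}])

```text
time_s: 5.53
position: [0.432, -0.2148, 0.0301]
ee_rot: [3.141, -0.002, -0.095]
wrist_force: [-0.1, 1.8, 6.2]
opening: -0.0
```

Emit:
drive_tool(increments=[{"tx": 0,"ty": 0,"tz": -0.1,"rx": 0,"ry": 0,"rz": 0,"grip": 0},{"tx": 0,"ty": 0,"tz": -0.1,"rx": 0,"ry": 0,"rz": 0,"grip": 0},{"tx": 0,"ty": 0,"tz": -0.1,"rx": 0,"ry": 0,"rz": 0,"grip": 0},{"tx": 0,"ty": 0,"tz": 0,"rx": 0,"ry": 0,"rz": 0,"grip": 0}])

```text
time_s: 5.87
position: [0.4312, -0.2147, 0.0203]
ee_rot: [-3.142, -0.0, -0.095]
wrist_force: [0.4, 0.6, 1.6]
opening: 0.0002
```

Emit:
drive_tool(increments=[{"tx": 0,"ty": 0,"tz": -0.1,"rx": 0,"ry": 0,"rz": 0,"grip": 0},{"tx": 0,"ty": 0,"tz": -0.1,"rx": 0,"ry": 0,"rz": 0,"grip": 0},{"tx": 0.03,"ty": 0,"tz": 0,"rx": 0,"ry": 0,"rz": 0,"grip": 0}])

```text
time_s: 6.12
position: [0.431, -0.2142, 0.0135]
ee_rot: [-3.141, 0.002, -0.095]
wrist_force: [-0.9, -0.1, 1.0]
opening: 0.0005
```

Emit:
drive_tool(increments=[{"tx": 0,"ty": 0,"tz": -0.1,"rx": 0,"ry": 0,"rz": 0,"grip": 0},{"tx": 0.02,"ty": 0,"tz": -0.1,"rx": 0,"ry": 0,"rz": 0,"grip": 0},{"tx": 0,"ty": 0,"tz": 0,"rx": 0,"ry": 0,"rz": 0,"grip": 0},{"tx": 0,"ty": 0,"tz": 0,"rx": 0,"ry": 0,"rz": 0,"grip": 0}])

```text
time_s: 6.45
position: [0.4323, -0.2148, 0.0087]
ee_rot: [-3.142, 0.001, -0.095]
wrist_force: [-3.4, 0.3, 5.3]
opening: 0.0
```

Emit:
drive_tool(increments=[{"tx": 0,"ty": 0,"tz": -0.05,"rx": 0,"ry": 0,"rz": 0,"grip": 0},{"tx": 0,"ty": 0,"tz": 0,"rx": 0,"ry": 0,"rz": 0,"grip": 0}])

```text
time_s: 6.62
position: [0.4323, -0.2149, 0.0084]
ee_rot: [-3.141, 0.001, -0.095]
wrist_force: [-6.2, 3.2, 17.3]
opening: -0.0002
```

Emit:
drive_tool(increments=[{"tx": 0,"ty": 0,"tz": 0.7,"rx": 0,"ry": 0,"rz": 0,"grip": 0},{"tx": 0,"ty": 0,"tz": 1,"rx": 0,"ry": 0,"rz": 0,"grip": 70},{"tx": 0,"ty": 0,"tz": 1,"rx": 0,"ry": 0,"rz": 0,"grip": 70},{"tx": 0,"ty": 0,"tz": 1,"rx": 0,"ry": 0,"rz": 0,"grip": 70},{"tx": 0,"ty": 0,"tz": 1,"rx": 0,"ry": 0,"rz": 0,"grip": 70}])

```text
time_s: 7.03
position: [0.4322, -0.2145, 0.1491]
ee_rot: [-3.141, 0.001, -0.095]
wrist_force: [0.4, 0.1, -0.8]
opening: 0.0482
```

Emit:
drive_tool(increments=[{"tx": 0,"ty": 0,"tz": 1,"rx": 0,"ry": 0,"rz": 0,"grip": 70},{"tx": 0,"ty": 0,"tz": 1,"rx": 0,"ry": 0,"rz": 0,"grip": 70},{"tx": 0,"ty": 0,"tz": 0.5,"rx": 0,"ry": 0,"rz": 0,"grip": 70},{"tx": 0,"ty": 0,"tz": 0,"rx": 0,"ry": 0,"rz": 0,"grip": 70}])

```text
time_s: 7.37
position: [0.4347, -0.2162, 0.2276]
ee_rot: [3.138, -0.007, -0.095]
wrist_force: [-0.2, -0.2, 0.8]
opening: 0.07
```

```bash
cat >> h.py <<'E'
from scipy.spatial.transform import Rotation as Ro
def pose(c,o=None):
    if 'R' in c: return np.array(c['R']),np.array(c['t'])
    T=np.eye(4); T[:3,:3]=Ro.from_euler('xyz',o['ee_rot']).as_matrix(); T[:3,3]=o['position']
    W=T@np.array(c['T_tool_cam']); return W[:3,:3].T,-W[:3,:3].T@W[:3,3]
def pr(X,c,o=None):
    R,t=pose(c,o); f=210/np.tan(np.radians(c['fovy']/2)); k=R@np.array(X)+t; return np.array([k[0]/k[2]*f+c['cx'],k[1]/k[2]*f+c['cy']])
def rects(c,n,zt,o=None):
    R,t=pose(c,o); f=210/np.tan(np.radians(c['fovy']/2)); C=-R.T@t
    for d in cut_out(c,n):
        ys,xs=np.nonzero(d['region'])
        if len(xs)<30: continue
        D=np.c_[(xs-c['cx'])/f,(ys-c['cy'])/f,np.ones(len(xs))]@R
        P=(C+D*((zt-C[2])/D[:,2:]))[:,:2].astype('float32')
        ce,s,a=cv2.minAreaRect(P); b=cv2.boxPoints((ce,s,a)); e=max([b[1]-b[0],b[2]-b[1]],key=np.linalg.norm)
        y=np.degrees(np.arctan2(e[1],e[0])); y=(y+90)%180-90
        print(n,round(d['confidence'],2),r(ce),r(s),'yaw',round(float(y),1),c['pixels'][ys,xs].mean(0).astype(int))
E
python3 - <<'E'
from h import *
o=get_obs(); print(o['time_s'],r(o['position']),r(o['wrist_force']),o['opening'])
p=read_camera('side')
a=p['pixels'][110:200,255:375,::-1]
cv2.imwrite('pics/c5.png',cv2.convertScaleAbs(cv2.resize(a,(600,450),interpolation=cv2.INTER_CUBIC),alpha=1.5))
for n in('pedal','dolly'): print(n,[(r(d['xyz']),round(d['confidence'],2)) for d in place_of(p,n)])
E
```

```text
7.3667 [0.435, -0.216, 0.228] [-0.219, -0.177, 0.825] 0.06996497450314487
pedal [([0.435, -0.209, 0.038], 0.82)]
dolly [([0.686, -0.235, 0.004], 0.86)]
```

View pics/c5.png

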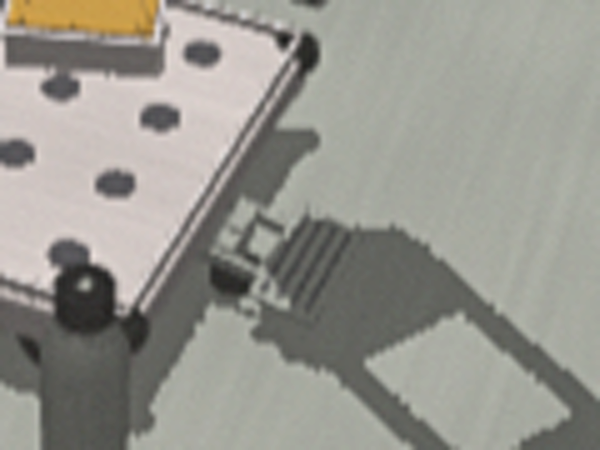

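The crop shows the pedal plate lying low, at crop (310,265), and the network puts it at z 0.038. The brake is on and the dolly hasn't moved. That makes 7 pictures viewed. Next I'll move above the near middle meal.

Emit:
drive_tool(increments=[{"tx": 0.03,"ty": 1,"tz": 0,"rx": 0,"ry": 0,"rz": 0.03,"grip": 70},{"tx": 0.03,"ty": 1,"tz": 0,"rx": 0,"ry": 0,"rz": 0.03,"grip": 70},{"tx": 0.03,"ty": 1,"tz": 0,"rx": 0,"ry": 0,"rz": 0.03,"grip": 70},{"tx": 0.03,"ty": 1,"tz": 0,"rx": 0,"ry": 0,"rz": 0.03,"grip": 70},{"tx": 0.03,"ty": 1,"tz": 0,"rx": 0,"ry": 0,"rz": 0.03,"grip": 70}])

```text
time_s: 7.93
position: [0.4357, -0.0631, 0.2207]
ee_rot: [-3.141, 0.004, -0.081]
wrist_force: [0.9, -0.0, 0.8]
opening: 0.0702
```

Emit:
drive_tool(increments=[{"tx": 0.03,"ty": 1,"tz": 0,"rx": 0,"ry": 0,"rz": 0.03,"grip": 70},{"tx": 0.03,"ty": 1,"tz": 0,"rx": 0,"ry": 0,"rz": 0.03,"grip": 70},{"tx": 0.03,"ty": 1,"tz": 0,"rx": 0,"ry": 0,"rz": 0.03,"grip": 70},{"tx": 0.03,"ty": 1,"tz": 0,"rx": 0,"ry": 0,"rz": 0.03,"grip": 70},{"tx": 0.03,"ty": 1,"tz": 0,"rx": 0,"ry": 0,"rz": 0.03,"grip": 70}])

```text
time_s: 8.35
position: [0.4401, 0.0867, 0.2208]
ee_rot: [3.141, 0.004, -0.065]
wrist_force: [0.9, -0.6, 0.5]
opening: 0.0699
```

Emit:
drive_tool(increments=[{"tx": 0.03,"ty": 1,"tz": 0,"rx": 0,"ry": 0,"rz": 0.03,"grip": 70},{"tx": 0.03,"ty": 1,"tz": 0,"rx": 0,"ry": 0,"rz": 0.03,"grip": 70},{"tx": 0.03,"ty": 1,"tz": 0,"rx": 0,"ry": 0,"rz": 0.03,"grip": 70},{"tx": 0.03,"ty": 1,"tz": 0,"rx": 0,"ry": 0,"rz": 0.03,"grip": 70},{"tx": 0,"ty": 0,"tz": 0,"rx": 0,"ry": 0,"rz": 0,"grip": 70}])

```text
time_s: 8.77
position: [0.4435, 0.2092, 0.2206]
ee_rot: [-3.141, 0.004, -0.049]
wrist_force: [0.0, 0.6, -0.6]
opening: 0.0699
```

```bash
python3 - <<'E'
from h import *
o=get_obs(); print(o['time_s'],r(o['position']),r(o['ee_rot']),o['opening'])
p=read_camera('wrist'); save(p,'w2.png')
rects(p,'meal1',.037,o)
print([(r(d['xyz']),round(d['confidence'],2)) for d in place_of(p,'meal1')])
print('tcp px',pr(o['position'],p,o),p['fovy'],r(p['T_tool_cam']))
E
```

```text
8.7667 [0.443, 0.209, 0.221] [-3.141, 0.004, -0.049] 0.06991992618001368
meal1 0.86 [0.582, 0.123] [0.091, 0.057] yaw 13.8 [178 151  93]
meal1 0.83 [0.417, 0.465] [0.102, 0.07] yaw 12.3 [ 57  82 138]
meal1 0.76 [0.439, 0.306] [0.102, 0.061] yaw 15.4 [178 153 103]
meal1 0.76 [0.576, 0.219] [0.056, 0.094] yaw -4.0 [187 159  98]
meal1 0.65 [0.269, 0.271] [0.066, 0.105] yaw -70.7 [ 51 131 125]
meal1 0.58 [0.448, 0.206] [0.057, 0.102] yaw -4.9 [151 129  89]
[([0.258, 0.278, 0.001], 0.93), ([0.412, 0.479, 0.001], 0.76), ([0.586, 0.122, 0.004], 0.67), ([0.449, 0.209, -0.002], 0.58), ([0.436, 0.311, 0.005], 0.57), ([0.586, 0.217, 0.002], 0.56)]
tcp px [278.43388756 241.6993359 ] 66.41141628306472 [[0.001, -0.964, -0.265, 0.067], [1.0, 0.001, 0.001, -0.0], [-0.001, -0.265, 0.964, -0.171], [0.0, 0.0, 0.0, 1.0]]
```

View pics/w2.png

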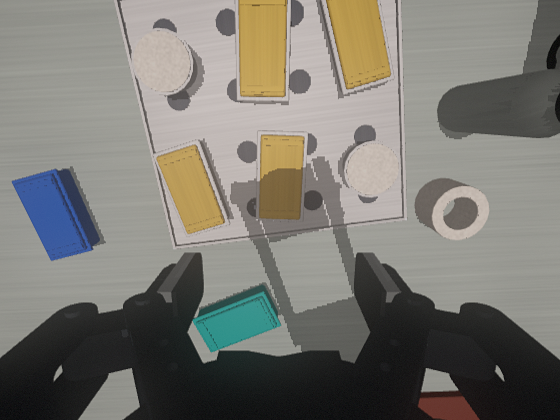

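The wrist view confirms the target meal at (282,178), a pot at (372,168) and the label roll at (460,212). From the pad geometry, the tips at a 70 mm opening end about 36 mm short of the reported TCP, which fits the pedal contact. So I'll descend to a reported z of about -0.022.

Emit:
drive_tool(increments=[{"tx": 0.13,"ty": -0.1,"tz": -1,"rx": 0,"ry": 0,"rz": -0.1,"grip": 70},{"tx": 0,"ty": 0,"tz": -1,"rx": 0,"ry": 0,"rz": 0,"grip": 70},{"tx": 0,"ty": 0,"tz": -1,"rx": 0,"ry": 0,"rz": 0,"grip": 70},{"tx": 0,"ty": 0,"tz": -1,"rx": 0,"ry": 0,"rz": 0,"grip": 70},{"tx": 0,"ty": 0,"tz": -1,"rx": 0,"ry": 0,"rz": 0,"grip": 70}])

```text
time_s: 9.33
position: [0.4486, 0.2006, 0.0712]
ee_rot: [3.141, 0.001, -0.065]
wrist_force: [0.5, 0.5, -0.2]
opening: 0.0702
```

Emit:
drive_tool(increments=[{"tx": 0,"ty": 0,"tz": -0.8,"rx": 0,"ry": 0,"rz": 0,"grip": 70},{"tx": 0,"ty": 0,"tz": -0.6,"rx": 0,"ry": 0,"rz": 0,"grip": 70},{"tx": 0,"ty": 0,"tz": -0.6,"rx": 0,"ry": 0,"rz": 0,"grip": 70},{"tx": 0,"ty": 0,"tz": 0,"rx": 0,"ry": 0,"rz": 0,"grip": 70}])

```text
time_s: 9.67
position: [0.4453, 0.1997, 0.0088]
ee_rot: [3.139, 0.008, -0.065]
wrist_force: [-0.9, 0.1, -0.8]
opening: 0.07
```

```bash
python3 - <<'E'
from h import *
o=get_obs(); print(o['time_s'],r(o['position']),r(o['ee_rot']),r(o['wrist_force']))
q=read_camera('side'); u,v=pr([.447,.207,.03],q).astype(int); w=read_camera('wrist')
a=cv2.resize(q['pixels'][v-60:v+40,u-66:u+67,::-1],(400,300),interpolation=cv2.INTER_CUBIC)
cv2.imwrite('pics/c6.png',np.hstack([cv2.convertScaleAbs(a,alpha=1.4),cv2.resize(w['pixels'][:,:,::-1],(400,300))]))
rects(w,'meal1',.037,o)
E
```

```text
9.6667 [0.445, 0.2, 0.009] [3.139, 0.008, -0.065] [-0.909, 0.109, -0.808]
meal1 0.97 [0.541, 0.121] [0.063, 0.024] yaw 86.4 [159 138  96]
meal1 0.92 [0.456, 0.301] [0.068, 0.066] yaw 14.1 [160 137  90]
meal1 0.71 [0.448, 0.205] [0.053, 0.099] yaw -4.7 [141 119  76]
meal1 0.63 [0.543, 0.22] [0.052, 0.032] yaw 86.4 [186 159 102]
```

View pics/c6.png

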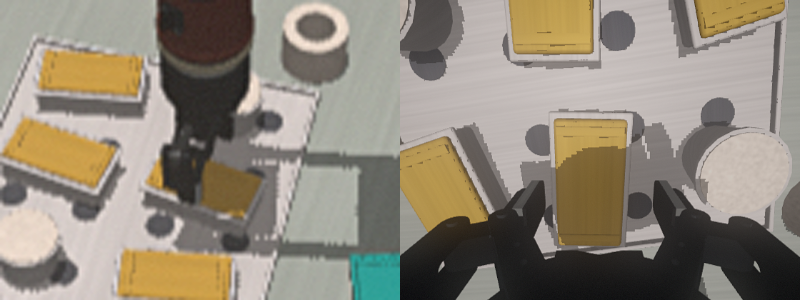

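Side and wrist views show the fingers straddling the meal, which sits about 6 mm toward +y. I'll correct y, go down and grip. That makes 9 viewed.

Emit:
drive_tool(increments=[{"tx": 0.08,"ty": 0.2,"tz": 0,"rx": 0,"ry": 0,"rz": -0.1,"grip": 70},{"tx": 0,"ty": 0,"tz": -0.4,"rx": 0,"ry": 0,"rz": 0,"grip": 70},{"tx": 0,"ty": 0,"tz": -0.3,"rx": 0,"ry": 0,"rz": 0,"grip": 70},{"tx": 0,"ty": 0,"tz": -0.3,"rx": 0,"ry": 0,"rz": 0,"grip": 70},{"tx": 0,"ty": 0,"tz": 0,"rx": 0,"ry": 0,"rz": 0,"grip": 70}])

```text
time_s: 10.23
position: [0.4494, 0.2078, -0.0193]
ee_rot: [3.14, 0.004, -0.073]
wrist_force: [-0.0, -0.1, -0.7]
opening: 0.0702
```

Emit:
drive_tool(increments=[{"tx": 0,"ty": 0,"tz": 0,"rx": 0,"ry": 0,"rz": 0,"grip": 45},{"tx": 0,"ty": 0,"tz": 0,"rx": 0,"ry": 0,"rz": 0,"grip": 45},{"tx": 0,"ty": 0,"tz": 0,"rx": 0,"ry": 0,"rz": 0,"grip": 45},{"tx": 0,"ty": 0,"tz": 0,"rx": 0,"ry": 0,"rz": 0,"grip": 45},{"tx": 0,"ty": 0,"tz": 0,"rx": 0,"ry": 0,"rz": 0,"grip": 45}], squeeze=35)

```text
time_s: 10.65
position: [0.4514, 0.2083, -0.0169]
ee_rot: [-3.142, 0.0, -0.073]
wrist_force: [-0.4, -0.4, -2.2]
opening: 0.0554
```

Emit:
drive_tool(increments=[{"tx": 0,"ty": 0,"tz": 0.4,"rx": 0,"ry": 0,"rz": 0,"grip": 45},{"tx": 0,"ty": 0,"tz": 0.8,"rx": 0,"ry": 0,"rz": 0,"grip": 45},{"tx": 0,"ty": 0,"tz": 1,"rx": 0,"ry": 0,"rz": 0,"grip": 45},{"tx": 0,"ty": 0,"tz": 1,"rx": 0,"ry": 0,"rz": 0,"grip": 45},{"tx": 0,"ty": 0,"tz": 1,"rx": 0,"ry": 0,"rz": 0,"grip": 45}])

```text
time_s: 11.07
position: [0.4511, 0.2082, 0.1112]
ee_rot: [-3.142, -0.0, -0.073]
wrist_force: [0.4, 1.0, -2.7]
opening: 0.0555
```

Emit:
drive_tool(increments=[{"tx": 0,"ty": 0,"tz": 1,"rx": 0,"ry": 0,"rz": 0,"grip": 45},{"tx": 0,"ty": 0,"tz": 1,"rx": 0,"ry": 0,"rz": 0,"grip": 45},{"tx": 0,"ty": 0,"tz": 1,"rx": 0,"ry": 0,"rz": 0,"grip": 45},{"tx": 0,"ty": 0,"tz": 0.8,"rx": 0,"ry": 0,"rz": 0,"grip": 45},{"tx": 0,"ty": 0,"tz": 0,"rx": 0,"ry": 0,"rz": 0,"grip": 45}])

```text
time_s: 11.48
position: [0.4546, 0.2092, 0.2305]
ee_rot: [-3.138, -0.011, -0.073]
wrist_force: [1.2, 0.0, -2.4]
opening: 0.0552
```

```bash
python3 - <<'E'
from h import *
o=get_obs(); print(o['time_s'],r(o['position']),r(o['ee_rot']),r(o['wrist_force']),o['opening'])
w=read_camera('wrist'); save(w,'w3.png'); q=read_camera('top')
rects(w,'meal1',.27,o); rects(q,'meal1',.037); rects(q,'loaded',.12)
E
```

```text
11.4833 [0.455, 0.209, 0.23] [-3.138, -0.011, -0.073] [1.173, 0.044, -2.406] 0.055214823324897515
meal1 0.78 [0.456, 0.209] [0.06, 0.09] yaw -4.2 [142 119  76]
meal1 0.78 [0.425, 0.243] [0.004, 0.02] yaw -3.9 [ 47 134 127]
meal1 0.68 [0.542, 0.209] [0.02, 0.037] yaw -4.1 [193 167 109]
meal1 0.59 [0.491, 0.241] [0.037, 0.021] yaw 13.9 [188 162 106]
meal1 0.59 [0.482, 0.299] [0.037, 0.025] yaw 11.8 [ 60  87 145]
meal1 0.84 [0.252, 0.287] [0.058, 0.071] yaw -68.5 [ 52 100  94]
meal1 0.73 [0.587, 0.121] [0.105, 0.057] yaw 13.5 [134 109  72]
meal1 0.69 [0.58, 0.218] [0.056, 0.103] yaw -3.7 [128 104  73]
meal1 0.62 [0.4, 0.311] [0.034, 0.032] yaw 17.7 [128 105  71]
meal1 0.52 [0.459, 0.25] [0.037, 0.143] yaw -23.0 [115  98  78]
loaded 0.61 [0.613, -0.301] [0.104, 0.064] yaw 11.2 [118  97  66]
```

View pics/w3.png

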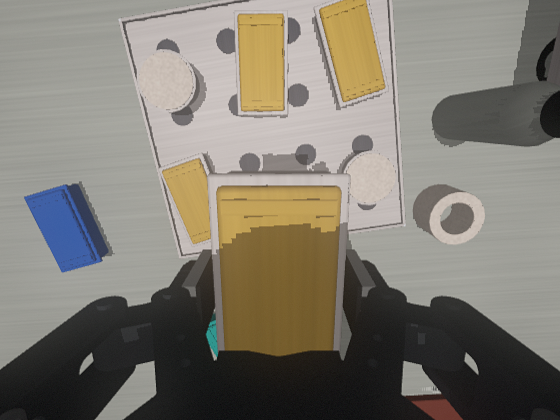

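The meal is held level in the fingers. The other meals and pots are unmoved. That makes 10 viewed. Now the carry to the far slot at about (0.697,-0.141).

Emit:
drive_tool(increments=[{"tx": 0.68,"ty": -0.97,"tz": 0,"rx": 0,"ry": 0,"rz": -0.02,"grip": 45},{"tx": 0.68,"ty": -0.97,"tz": 0,"rx": 0,"ry": 0,"rz": -0.02,"grip": 45},{"tx": 0.68,"ty": -0.97,"tz": 0,"rx": 0,"ry": 0,"rz": -0.02,"grip": 45},{"tx": 0.68,"ty": -0.97,"tz": 0,"rx": 0,"ry": 0,"rz": -0.02,"grip": 45},{"tx": 0.68,"ty": -0.97,"tz": 0,"rx": 0,"ry": 0,"rz": -0.02,"grip": 45}])

```text
time_s: 12.15
position: [0.553, 0.0614, 0.2209]
ee_rot: [3.142, 0.004, -0.083]
wrist_force: [0.2, 0.2, -2.5]
opening: 0.0553
```

Emit:
drive_tool(increments=[{"tx": 0.68,"ty": -0.97,"tz": 0,"rx": 0,"ry": 0,"rz": -0.02,"grip": 45},{"tx": 0.68,"ty": -0.97,"tz": 0,"rx": 0,"ry": 0,"rz": -0.02,"grip": 45},{"tx": 0.68,"ty": -0.97,"tz": 0,"rx": 0,"ry": 0,"rz": -0.02,"grip": 45},{"tx": 0.68,"ty": -0.97,"tz": 0,"rx": 0,"ry": 0,"rz": -0.02,"grip": 45},{"tx": 0.68,"ty": -0.97,"tz": 0,"rx": 0,"ry": 0,"rz": -0.02,"grip": 45}])

```text
time_s: 12.57
position: [0.6551, -0.084, 0.2203]
ee_rot: [-3.141, 0.004, -0.094]
wrist_force: [-0.3, 0.2, -3.0]
opening: 0.0552
```

Emit:
drive_tool(increments=[{"tx": 0.68,"ty": -0.97,"tz": 0,"rx": 0,"ry": 0,"rz": -0.02,"grip": 45},{"tx": 0.68,"ty": -0.97,"tz": 0,"rx": 0,"ry": 0,"rz": -0.02,"grip": 45},{"tx": 0,"ty": 0,"tz": -0.5,"rx": 0,"ry": 0,"rz": 0,"grip": 45},{"tx": 0,"ty": 0,"tz": -1,"rx": 0,"ry": 0,"rz": 0,"grip": 45},{"tx": 0,"ty": 0,"tz": 0,"rx": 0,"ry": 0,"rz": 0,"grip": 45}])

```text
time_s: 12.98
position: [0.6917, -0.1404, 0.1681]
ee_rot: [-3.138, 0.014, -0.098]
wrist_force: [-2.0, 0.2, -5.8]
opening: 0.0555
```

Emit:
drive_tool(increments=[{"tx": 0.1,"ty": 0,"tz": -0.9,"rx": 0,"ry": 0,"rz": 0,"grip": 45},{"tx": 0,"ty": 0,"tz": -0.9,"rx": 0,"ry": 0,"rz": 0,"grip": 45},{"tx": 0,"ty": 0,"tz": -0.9,"rx": 0,"ry": 0,"rz": 0,"grip": 45},{"tx": 0,"ty": 0,"tz": 0,"rx": 0,"ry": 0,"rz": 0,"grip": 45},{"tx": 0,"ty": 0,"tz": 0,"rx": 0,"ry": 0,"rz": 0,"grip": 45}])

```text
time_s: 13.4
position: [0.6968, -0.1397, 0.0943]
ee_rot: [-3.14, 0.007, -0.097]
wrist_force: [1.2, 0.4, -1.7]
opening: 0.0552
```

```bash
python3 - <<'E'
from h import *
for i in range(3):
    o=get_obs(); print(o['time_s'],r(o['position']),r(o['ee_rot']),r(o['wrist_force']),o['opening']); q=read_camera('top')
rects(q,'meal1',.135); print([(r(d['xyz']),round(d['confidence'],2)) for d in place_of(q,'meal1')])
E
```

```text
13.4 [0.697, -0.14, 0.094] [-3.14, 0.007, -0.097] [1.151, 0.361, -1.732] 0.05522372769260175
13.45 [0.699, -0.14, 0.097] [-3.141, 0.002, -0.097] [0.792, 0.437, -1.652] 0.0550342270346719
13.5 [0.7, -0.141, 0.099] [3.141, -0.002, -0.097] [-0.5, -0.379, -0.847] 0.055086288034287716
meal1 0.67 [0.413, 0.432] [0.092, 0.055] yaw 10.6 [ 50  68 113]
meal1 0.6 [0.273, 0.249] [0.052, 0.096] yaw -68.2 [ 63 114 106]
meal1 0.6 [0.725, 0.222] [0.054, 0.097] yaw -12.6 [88 59 96]
meal1 0.59 [0.565, 0.202] [0.051, 0.094] yaw -3.4 [146 121  89]
meal1 0.57 [0.433, 0.282] [0.096, 0.055] yaw 14.7 [144 118  81]
[([0.584, 0.215, 0.004], 0.93), ([0.762, 0.244, -0.002], 0.87), ([0.26, 0.276, 0.003], 0.84), ([0.436, 0.311, 0.004], 0.82), ([0.588, 0.122, 0.001], 0.76)]
```

Emit:
drive_tool(increments=[{"tx": -0.07,"ty": 0,"tz": -0.4,"rx": 0,"ry": 0,"rz": 0,"grip": 45},{"tx": 0,"ty": 0,"tz": -0.3,"rx": 0,"ry": 0,"rz": 0,"grip": 45},{"tx": 0,"ty": 0,"tz": 0,"rx": 0,"ry": 0,"rz": 0,"grip": 45},{"tx": 0,"ty": 0,"tz": 0,"rx": 0,"ry": 0,"rz": 0,"grip": 45}])

```text
time_s: 13.98
position: [0.6958, -0.1405, 0.0742]
ee_rot: [-3.141, 0.003, -0.097]
wrist_force: [0.2, 0.3, -2.5]
opening: 0.0551
```

Emit:
drive_tool(increments=[{"tx": 0,"ty": 0,"tz": -0.1,"rx": 0,"ry": 0,"rz": 0,"grip": 45},{"tx": 0,"ty": 0,"tz": -0.1,"rx": 0,"ry": 0,"rz": 0,"grip": 45},{"tx": 0,"ty": 0,"tz": 0,"rx": 0,"ry": 0,"rz": 0,"grip": 45},{"tx": 0,"ty": 0,"tz": 0,"rx": 0,"ry": 0,"rz": 0,"grip": 45}])

```text
time_s: 14.32
position: [0.697, -0.1409, 0.0699]
ee_rot: [-3.142, 0.0, -0.097]
wrist_force: [0.5, -0.7, -3.2]
opening: 0.055
```

Emit:
drive_tool(increments=[{"tx": 0,"ty": 0,"tz": -0.07,"rx": 0,"ry": 0,"rz": 0,"grip": 45},{"tx": 0,"ty": 0,"tz": 0,"rx": 0,"ry": 0,"rz": 0,"grip": 45},{"tx": 0,"ty": 0,"tz": 0,"rx": 0,"ry": 0,"rz": 0,"grip": 45}])

```text
time_s: 14.57
position: [0.6971, -0.1409, 0.0679]
ee_rot: [-3.142, 0.0, -0.097]
wrist_force: [0.5, 0.6, -2.1]
opening: 0.0551
```

Emit:
drive_tool(increments=[{"tx": 0,"ty": 0,"tz": -0.06,"rx": 0,"ry": 0,"rz": 0,"grip": 45},{"tx": 0,"ty": 0,"tz": 0,"rx": 0,"ry": 0,"rz": 0,"grip": 45},{"tx": 0,"ty": 0,"tz": 0,"rx": 0,"ry": 0,"rz": 0,"grip": 45}])

```text
time_s: 14.82
position: [0.6971, -0.1409, 0.0661]
ee_rot: [-3.142, 0.0, -0.097]
wrist_force: [0.1, -0.4, -3.2]
opening: 0.0553
```

Emit:
drive_tool(increments=[{"tx": 0,"ty": 0,"tz": -0.05,"rx": 0,"ry": 0,"rz": 0,"grip": 45},{"tx": 0,"ty": 0,"tz": 0,"rx": 0,"ry": 0,"rz": 0,"grip": 45},{"tx": 0,"ty": 0,"tz": 0,"rx": 0,"ry": 0,"rz": 0,"grip": 45}])

```text
time_s: 15.07
position: [0.6975, -0.141, 0.0656]
ee_rot: [3.141, -0.001, -0.097]
wrist_force: [-1.4, 0.5, 2.0]
opening: 0.0552
```

Emit:
drive_tool(increments=[{"tx": 0,"ty": 0,"tz": -0.05,"rx": 0,"ry": 0,"rz": 0,"grip": 45},{"tx": 0,"ty": 0,"tz": 0,"rx": 0,"ry": 0,"rz": 0,"grip": 45},{"tx": 0,"ty": 0,"tz": 0,"rx": 0,"ry": 0,"rz": 0,"grip": 45}])

```text
time_s: 15.32
position: [0.6977, -0.141, 0.0655]
ee_rot: [3.141, -0.001, -0.097]
wrist_force: [-5.0, 2.1, 8.9]
opening: 0.055
```

Contact is felt at z 0.0656. I'll open, retreat and go to the far middle meal.

Emit:
drive_tool(increments=[{"tx": 0,"ty": 0,"tz": 0.04,"rx": 0,"ry": 0,"rz": 0,"grip": 68},{"tx": 0,"ty": 0,"tz": 0,"rx": 0,"ry": 0,"rz": 0,"grip": 68},{"tx": 0,"ty": 0,"tz": 0,"rx": 0,"ry": 0,"rz": 0,"grip": 68}])

```text
time_s: 15.57
position: [0.6974, -0.141, 0.0644]
ee_rot: [3.141, -0.001, -0.097]
wrist_force: [-1.1, -0.3, -0.3]
opening: 0.0679
```

Emit:
drive_tool(increments=[{"tx": 0,"ty": 0,"tz": 0.5,"rx": 0,"ry": 0,"rz": 0,"grip": 68},{"tx": 0,"ty": 0,"tz": 1,"rx": 0,"ry": 0,"rz": 0,"grip": 68},{"tx": 0,"ty": 0,"tz": 1,"rx": 0,"ry": 0,"rz": 0,"grip": 68},{"tx": 0,"ty": 0,"tz": 1,"rx": 0,"ry": 0,"rz": 0,"grip": 68},{"tx": 0,"ty": 0,"tz": 0.5,"rx": 0,"ry": 0,"rz": 0,"grip": 68}])

```text
time_s: 15.98
position: [0.6992, -0.1415, 0.1906]
ee_rot: [3.14, -0.007, -0.097]
wrist_force: [0.6, -0.0, 1.4]
opening: 0.068
```

Emit:
drive_tool(increments=[{"tx": -0.32,"ty": 0.99,"tz": 0,"rx": 0,"ry": 0,"rz": 0.02,"grip": 68},{"tx": -0.32,"ty": 0.99,"tz": 0,"rx": 0,"ry": 0,"rz": 0.02,"grip": 68},{"tx": -0.32,"ty": 0.99,"tz": 0,"rx": 0,"ry": 0,"rz": 0.02,"grip": 68},{"tx": -0.32,"ty": 0.99,"tz": 0,"rx": 0,"ry": 0,"rz": 0.02,"grip": 68},{"tx": -0.32,"ty": 0.99,"tz": 0,"rx": 0,"ry": 0,"rz": 0.02,"grip": 68}])

```text
time_s: 16.4
position: [0.6488, 0.0087, 0.1856]
ee_rot: [-3.142, -0.001, -0.088]
wrist_force: [0.4, 0.1, -0.7]
opening: 0.0677
```

Emit:
drive_tool(increments=[{"tx": -0.32,"ty": 0.99,"tz": 0,"rx": 0,"ry": 0,"rz": 0.02,"grip": 68},{"tx": -0.32,"ty": 0.99,"tz": 0,"rx": 0,"ry": 0,"rz": 0.02,"grip": 68},{"tx": -0.32,"ty": 0.99,"tz": 0,"rx": 0,"ry": 0,"rz": 0.02,"grip": 68},{"tx": -0.32,"ty": 0.99,"tz": 0,"rx": 0,"ry": 0,"rz": 0.02,"grip": 68},{"tx": -0.32,"ty": 0.99,"tz": 0,"rx": 0,"ry": 0,"rz": 0.02,"grip": 68}])

```text
time_s: 16.82
position: [0.6008, 0.1575, 0.1856]
ee_rot: [-3.141, -0.001, -0.077]
wrist_force: [-0.3, -0.1, 0.2]
opening: 0.0681
```

Emit:
drive_tool(increments=[{"tx": -0.32,"ty": 0.99,"tz": 0,"rx": 0,"ry": 0,"rz": 0.02,"grip": 68},{"tx": -0.32,"ty": 0.99,"tz": 0,"rx": 0,"ry": 0,"rz": 0.02,"grip": 68},{"tx": 0,"ty": 0,"tz": 0,"rx": 0,"ry": 0,"rz": 0,"grip": 68},{"tx": 0,"ty": 0,"tz": 0,"rx": 0,"ry": 0,"rz": 0,"grip": 68}])

```text
time_s: 17.15
position: [0.5816, 0.2172, 0.1854]
ee_rot: [-3.141, -0.001, -0.07]
wrist_force: [0.9, -0.4, 1.2]
opening: 0.0678
```

```bash
python3 - <<'E'
from h import *
o=get_obs(); print(o['time_s'],r(o['position']),r(o['ee_rot']),r(o['wrist_force']),o['opening'])
w=read_camera('wrist'); save(w,'w4.png'); q=read_camera('top'); save(q,'top4.png')
rects(w,'meal1',.037,o); rects(q,'loaded',.12)
print([(r(d['xyz']),round(d['confidence'],2)) for n in('meal1','pedal','dolly') for d in place_of(q,n)])
E
```

```text
17.15 [0.582, 0.217, 0.185] [-3.141, -0.001, -0.07] [0.938, -0.405, 1.216] 0.06779732025394486
meal1 0.88 [0.584, 0.219] [0.055, 0.101] yaw -3.7 [148 125  85]
meal1 0.84 [0.441, 0.485] [0.058, 0.116] yaw -28.7 [ 52  72 117]
meal1 0.8 [0.591, 0.124] [0.102, 0.056] yaw 13.7 [177 151  99]
meal1 0.78 [0.446, 0.304] [0.109, 0.059] yaw 13.0 [158 135  88]
meal1 0.57 [0.733, 0.247] [0.054, 0.047] yaw 77.2 [117  66 136]
meal1 0.51 [0.476, 0.091] [0.053, 0.009] yaw 41.2 [160 152 148]
loaded 0.85 [0.614, -0.303] [0.103, 0.064] yaw 10.8 [130 106  73]
[([0.412, 0.48, -0.004], 0.81), ([0.695, -0.141, 0.086], 0.79), ([0.589, 0.123, 0.003], 0.7), ([0.76, 0.245, -0.003], 0.67), ([0.584, 0.216, 0.006], 0.63), ([0.571, 0.323, 0.003], 0.34), ([0.433, -0.206, 0.036], 0.82), ([0.688, -0.238, 0.0], 0.92)]
```

The first meal is placed at (0.695,-0.141), z 0.086. The pedal is down and the loaded meal is unmoved. I'll descend on the second.

Emit:
drive_tool(increments=[{"tx": 0,"ty": 0,"tz": -1,"rx": 0,"ry": 0,"rz": 0,"grip": 68},{"tx": 0,"ty": 0,"tz": -1,"rx": 0,"ry": 0,"rz": 0,"grip": 68},{"tx": 0,"ty": 0,"tz": -1,"rx": 0,"ry": 0,"rz": 0,"grip": 70},{"tx": 0,"ty": 0,"tz": -1,"rx": 0,"ry": 0,"rz": 0,"grip": 70},{"tx": 0,"ty": 0,"tz": -1,"rx": 0,"ry": 0,"rz": 0,"grip": 70}])

```text
time_s: 17.92
position: [0.5822, 0.2148, 0.0332]
ee_rot: [-3.141, -0.0, -0.074]
wrist_force: [0.3, -0.6, -0.1]
opening: 0.0697
```

Emit:
drive_tool(increments=[{"tx": 0,"ty": 0,"tz": 0,"rx": 0,"ry": 0,"rz": 0,"grip": 70},{"tx": 0,"ty": 0,"tz": 0,"rx": 0,"ry": 0,"rz": 0,"grip": 70},{"tx": 0,"ty": 0,"tz": 0,"rx": 0,"ry": 0,"rz": 0,"grip": 70}])

```text
time_s: 18.17
position: [0.5833, 0.2154, 0.0361]
ee_rot: [-3.141, -0.002, -0.074]
wrist_force: [-0.1, -0.6, 0.1]
opening: 0.0702
```

Well centred, with y 2–3 mm low. I'll go down to z ≈ -0.018 and grip.

Emit:
drive_tool(increments=[{"tx": 0,"ty": 0.08,"tz": -0.6,"rx": 0,"ry": 0,"rz": 0,"grip": 70},{"tx": 0,"ty": 0,"tz": -0.6,"rx": 0,"ry": 0,"rz": 0,"grip": 70},{"tx": 0,"ty": 0,"tz": -0.4,"rx": 0,"ry": 0,"rz": 0,"grip": 70},{"tx": 0,"ty": 0,"tz": -0.2,"rx": 0,"ry": 0,"rz": 0,"grip": 70},{"tx": 0,"ty": 0,"tz": 0,"rx": 0,"ry": 0,"rz": 0,"grip": 70}])

```text
time_s: 18.58
position: [0.5818, 0.2177, -0.0198]
ee_rot: [3.141, 0.001, -0.073]
wrist_force: [-0.8, -0.4, 0.4]
opening: 0.07
```

Emit:
drive_tool(increments=[{"tx": 0,"ty": 0,"tz": 0,"rx": 0,"ry": 0,"rz": 0,"grip": 45},{"tx": 0,"ty": 0,"tz": 0,"rx": 0,"ry": 0,"rz": 0,"grip": 45},{"tx": 0,"ty": 0,"tz": 0,"rx": 0,"ry": 0,"rz": 0,"grip": 45},{"tx": 0,"ty": 0,"tz": 0,"rx": 0,"ry": 0,"rz": 0,"grip": 45},{"tx": 0,"ty": 0,"tz": 0,"rx": 0,"ry": 0,"rz": 0,"grip": 45}], squeeze=35)

```text
time_s: 19.0
position: [0.5832, 0.2182, -0.0181]
ee_rot: [-3.141, -0.002, -0.073]
wrist_force: [-0.5, 1.0, 6.7]
opening: 0.0551
```

Emit:
drive_tool(increments=[{"tx": 0,"ty": 0,"tz": 0.4,"rx": 0,"ry": 0,"rz": 0,"grip": 45},{"tx": 0,"ty": 0,"tz": 0.8,"rx": 0,"ry": 0,"rz": 0,"grip": 45},{"tx": 0,"ty": 0,"tz": 1,"rx": 0,"ry": 0,"rz": 0,"grip": 45},{"tx": 0,"ty": 0,"tz": 1,"rx": 0,"ry": 0,"rz": 0,"grip": 45},{"tx": 0,"ty": 0,"tz": 1,"rx": 0,"ry": 0,"rz": 0,"grip": 45}])

```text
time_s: 19.42
position: [0.5809, 0.2176, 0.1073]
ee_rot: [3.141, 0.002, -0.073]
wrist_force: [0.3, 0.3, -2.1]
opening: 0.0554
```

Emit:
drive_tool(increments=[{"tx": 0,"ty": 0,"tz": 1,"rx": 0,"ry": 0,"rz": 0,"grip": 45},{"tx": 0,"ty": 0,"tz": 1,"rx": 0,"ry": 0,"rz": 0,"grip": 45},{"tx": 0,"ty": 0,"tz": 1,"rx": 0,"ry": 0,"rz": 0,"grip": 45},{"tx": 0,"ty": 0,"tz": 0.8,"rx": 0,"ry": 0,"rz": 0,"grip": 45},{"tx": 0,"ty": 0,"tz": 0,"rx": 0,"ry": 0,"rz": 0,"grip": 45}])

```text
time_s: 19.83
position: [0.5847, 0.2186, 0.2277]
ee_rot: [-3.139, -0.009, -0.073]
wrist_force: [0.8, -0.3, -1.1]
opening: 0.0554
```

Emit:
drive_tool(increments=[{"tx": -0.03,"ty": -0.96,"tz": 0,"rx": 0,"ry": 0,"rz": -0.02,"grip": 45},{"tx": -0.03,"ty": -0.96,"tz": 0,"rx": 0,"ry": 0,"rz": -0.02,"grip": 45},{"tx": -0.03,"ty": -0.96,"tz": 0,"rx": 0,"ry": 0,"rz": -0.02,"grip": 45},{"tx": -0.03,"ty": -0.96,"tz": 0,"rx": 0,"ry": 0,"rz": -0.02,"grip": 45},{"tx": -0.03,"ty": -0.96,"tz": 0,"rx": 0,"ry": 0,"rz": -0.02,"grip": 45}])

```text
time_s: 20.25
position: [0.5761, 0.0727, 0.2188]
ee_rot: [3.141, 0.003, -0.083]
wrist_force: [0.2, -0.9, -2.9]
opening: 0.0553
```

Emit:
drive_tool(increments=[{"tx": -0.03,"ty": -0.96,"tz": 0,"rx": 0,"ry": 0,"rz": -0.02,"grip": 45},{"tx": -0.03,"ty": -0.96,"tz": 0,"rx": 0,"ry": 0,"rz": -0.02,"grip": 45},{"tx": -0.03,"ty": -0.96,"tz": 0,"rx": 0,"ry": 0,"rz": -0.02,"grip": 45},{"tx": -0.03,"ty": -0.96,"tz": 0,"rx": 0,"ry": 0,"rz": -0.02,"grip": 45},{"tx": -0.03,"ty": -0.96,"tz": 0,"rx": 0,"ry": 0,"rz": -0.02,"grip": 45}])

```text
time_s: 20.67
position: [0.5716, -0.0712, 0.2188]
ee_rot: [-3.141, 0.003, -0.093]
wrist_force: [-0.2, 0.5, -2.4]
opening: 0.0553
```

Emit:
drive_tool(increments=[{"tx": -0.03,"ty": -0.96,"tz": 0,"rx": 0,"ry": 0,"rz": -0.02,"grip": 45},{"tx": -0.03,"ty": -0.96,"tz": 0,"rx": 0,"ry": 0,"rz": -0.02,"grip": 45},{"tx": 0,"ty": 0,"tz": 0,"rx": 0,"ry": 0,"rz": 0,"grip": 45},{"tx": 0,"ty": 0,"tz": 0,"rx": 0,"ry": 0,"rz": 0,"grip": 45}])

```text
time_s: 21.0
position: [0.57, -0.1289, 0.2188]
ee_rot: [-3.141, 0.003, -0.1]
wrist_force: [0.4, 1.0, -1.9]
opening: 0.0557
```

Emit:
drive_tool(increments=[{"tx": 0.07,"ty": 0,"tz": -0.9,"rx": 0,"ry": 0,"rz": 0,"grip": 45},{"tx": 0,"ty": 0,"tz": -0.9,"rx": 0,"ry": 0,"rz": 0,"grip": 45},{"tx": 0,"ty": 0,"tz": -0.9,"rx": 0,"ry": 0,"rz": 0,"grip": 45},{"tx": 0,"ty": 0,"tz": -0.9,"rx": 0,"ry": 0,"rz": 0,"grip": 45},{"tx": 0,"ty": 0,"tz": -0.6,"rx": 0,"ry": 0,"rz": 0,"grip": 45}])

```text
time_s: 21.42
position: [0.571, -0.1254, 0.0905]
ee_rot: [-3.14, 0.005, -0.096]
wrist_force: [-0.3, 0.1, -2.9]
opening: 0.0552
```

Emit:
drive_tool(increments=[{"tx": 0,"ty": 0,"tz": 0,"rx": 0,"ry": 0,"rz": 0,"grip": 45},{"tx": 0,"ty": 0,"tz": 0,"rx": 0,"ry": 0,"rz": 0,"grip": 45},{"tx": 0,"ty": 0,"tz": 0,"rx": 0,"ry": 0,"rz": 0,"grip": 45}])

```text
time_s: 21.67
position: [0.574, -0.1272, 0.0956]
ee_rot: [3.141, -0.001, -0.096]
wrist_force: [1.0, -0.3, -1.8]
opening: 0.0554
```

Emit:
drive_tool(increments=[{"tx": 0,"ty": 0,"tz": -0.4,"rx": 0,"ry": 0,"rz": 0,"grip": 45},{"tx": 0,"ty": 0,"tz": -0.3,"rx": 0,"ry": 0,"rz": 0,"grip": 45},{"tx": 0,"ty": 0,"tz": -0.1,"rx": 0,"ry": 0,"rz": 0,"grip": 45},{"tx": 0,"ty": 0,"tz": 0,"rx": 0,"ry": 0,"rz": 0,"grip": 45},{"tx": 0,"ty": 0,"tz": 0,"rx": 0,"ry": 0,"rz": 0,"grip": 45}])

```text
time_s: 22.08
position: [0.573, -0.1277, 0.0701]
ee_rot: [-3.141, 0.001, -0.097]
wrist_force: [0.5, 0.0, -1.7]
opening: 0.0552
```

Emit:
drive_tool(increments=[{"tx": 0,"ty": 0,"tz": -0.08,"rx": 0,"ry": 0,"rz": 0,"grip": 45},{"tx": 0,"ty": 0,"tz": 0,"rx": 0,"ry": 0,"rz": 0,"grip": 45},{"tx": 0,"ty": 0,"tz": 0,"rx": 0,"ry": 0,"rz": 0,"grip": 45}])

```text
time_s: 22.33
position: [0.5734, -0.1278, 0.0681]
ee_rot: [3.142, -0.0, -0.097]
wrist_force: [-0.6, 0.0, -2.9]
opening: 0.0552
```

Emit:
drive_tool(increments=[{"tx": 0,"ty": 0,"tz": -0.06,"rx": 0,"ry": 0,"rz": 0,"grip": 45},{"tx": 0,"ty": 0,"tz": 0,"rx": 0,"ry": 0,"rz": 0,"grip": 45},{"tx": 0,"ty": 0,"tz": 0,"rx": 0,"ry": 0,"rz": 0,"grip": 45}])

```text
time_s: 22.58
position: [0.5732, -0.1277, 0.0662]
ee_rot: [-3.142, 0.0, -0.097]
wrist_force: [-0.4, -0.1, -2.6]
opening: 0.0557
```

Emit:
drive_tool(increments=[{"tx": 0,"ty": 0,"tz": -0.06,"rx": 0,"ry": 0,"rz": 0,"grip": 45},{"tx": 0,"ty": 0,"tz": 0,"rx": 0,"ry": 0,"rz": 0,"grip": 45},{"tx": 0,"ty": 0,"tz": 0,"rx": 0,"ry": 0,"rz": 0,"grip": 45}])

```text
time_s: 22.83
position: [0.5736, -0.1278, 0.0649]
ee_rot: [3.141, -0.001, -0.097]
wrist_force: [-0.9, 0.3, 1.3]
opening: 0.0556
```

Contact again. I'll release, rise and go to the left near meal.

Emit:
drive_tool(increments=[{"tx": 0,"ty": 0,"tz": 0,"rx": 0,"ry": 0,"rz": 0,"grip": 68},{"tx": 0,"ty": 0,"tz": 0,"rx": 0,"ry": 0,"rz": 0,"grip": 68},{"tx": 0,"ty": 0,"tz": 0,"rx": 0,"ry": 0,"rz": 0,"grip": 68}])

```text
time_s: 23.08
position: [0.5734, -0.1278, 0.0645]
ee_rot: [3.141, -0.0, -0.097]
wrist_force: [0.9, -0.2, 0.3]
opening: 0.068
```

Emit:
drive_tool(increments=[{"tx": 0,"ty": 0,"tz": 0.5,"rx": 0,"ry": 0,"rz": 0,"grip": 68},{"tx": 0,"ty": 0,"tz": 1,"rx": 0,"ry": 0,"rz": 0,"grip": 68},{"tx": 0,"ty": 0,"tz": 1,"rx": 0,"ry": 0,"rz": 0,"grip": 68},{"tx": 0,"ty": 0,"tz": 1,"rx": 0,"ry": 0,"rz": 0,"grip": 68},{"tx": 0,"ty": 0,"tz": 0.6,"rx": 0,"ry": 0,"rz": 0,"grip": 68}])

```text
time_s: 23.5
position: [0.5747, -0.1282, 0.1913]
ee_rot: [3.14, -0.004, -0.097]
wrist_force: [1.0, -0.4, -0.0]
opening: 0.0682
```

Emit:
drive_tool(increments=[{"tx": -0.305,"ty": 0.97,"tz": 0,"rx": 0,"ry": 0,"rz": 0.24,"grip": 70},{"tx": -0.305,"ty": 0.97,"tz": 0,"rx": 0,"ry": 0,"rz": 0.24,"grip": 70},{"tx": -0.305,"ty": 0.97,"tz": 0,"rx": 0,"ry": 0,"rz": 0.24,"grip": 70},{"tx": -0.305,"ty": 0.97,"tz": 0,"rx": 0,"ry": 0,"rz": 0.24,"grip": 70},{"tx": -0.305,"ty": 0.97,"tz": 0,"rx": 0,"ry": 0,"rz": 0.24,"grip": 70}])

```text
time_s: 23.92
position: [0.527, 0.0189, 0.1875]
ee_rot: [-3.142, -0.0, 0.023]
wrist_force: [1.0, -0.9, 1.0]
opening: 0.0701
```

Emit:
drive_tool(increments=[{"tx": -0.305,"ty": 0.97,"tz": 0,"rx": 0,"ry": 0,"rz": 0.24,"grip": 70},{"tx": -0.305,"ty": 0.97,"tz": 0,"rx": 0,"ry": 0,"rz": 0.24,"grip": 70},{"tx": -0.305,"ty": 0.97,"tz": 0,"rx": 0,"ry": 0,"rz": 0.24,"grip": 70},{"tx": -0.305,"ty": 0.97,"tz": 0,"rx": 0,"ry": 0,"rz": 0.24,"grip": 70},{"tx": -0.305,"ty": 0.97,"tz": 0,"rx": 0,"ry": 0,"rz": 0.24,"grip": 70}])

```text
time_s: 24.33
position: [0.4812, 0.1646, 0.1876]
ee_rot: [-3.142, -0.001, 0.144]
wrist_force: [1.1, -0.2, 0.0]
opening: 0.0702
```

Emit:
drive_tool(increments=[{"tx": -0.305,"ty": 0.97,"tz": 0,"rx": 0,"ry": 0,"rz": 0.24,"grip": 70},{"tx": -0.305,"ty": 0.97,"tz": 0,"rx": 0,"ry": 0,"rz": 0.24,"grip": 70},{"tx": -0.305,"ty": 0.97,"tz": 0,"rx": 0,"ry": 0,"rz": 0.24,"grip": 70},{"tx": -0.305,"ty": 0.97,"tz": 0,"rx": 0,"ry": 0,"rz": 0.24,"grip": 70},{"tx": -0.305,"ty": 0.97,"tz": 0,"rx": 0,"ry": 0,"rz": 0.24,"grip": 70}])

```text
time_s: 24.75
position: [0.4354, 0.3102, 0.1876]
ee_rot: [-3.142, -0.001, 0.264]
wrist_force: [0.5, -0.4, -0.1]
opening: 0.0698
```

Emit:
drive_tool(increments=[{"tx": 0,"ty": 0,"tz": 0,"rx": 0,"ry": 0,"rz": 0,"grip": 70},{"tx": 0,"ty": 0,"tz": 0,"rx": 0,"ry": 0,"rz": 0,"grip": 70}])

```text
time_s: 24.92
position: [0.4353, 0.3099, 0.1873]
ee_rot: [3.141, 0.0, 0.266]
wrist_force: [-0.5, -0.1, -0.4]
opening: 0.0697
```

```bash
python3 - <<'E'
from h import *
o=get_obs(); print(o['time_s'],r(o['position']),r(o['ee_rot']),r(o['wrist_force']),o['opening'])
w=read_camera('wrist'); save(w,'w5.png'); q=read_camera('top'); save(q,'top5.png')
rects(w,'meal1',.037,o); rects(q,'loaded',.12)
print([(r(d['xyz']),round(d['confidence'],2)) for n in('meal1','pedal','dolly') for d in place_of(q,n)])
E
```

```text
24.9167 [0.435, 0.31, 0.187] [3.141, 0.0, 0.266] [-0.518, -0.103, -0.414] 0.06965192188931285
meal1 0.87 [0.438, 0.309] [0.103, 0.056] yaw 14.8 [152 130  89]
meal1 0.8 [0.416, 0.471] [0.101, 0.063] yaw 12.0 [ 61  91 153]
meal1 0.71 [0.587, 0.131] [0.102, 0.067] yaw 14.1 [160 136  87]
meal1 0.62 [0.269, 0.277] [0.069, 0.102] yaw -68.3 [ 48 116 110]
loaded 0.97 [0.614, -0.302] [0.108, 0.064] yaw 9.7 [115  94  66]
loaded 0.48 [0.689, -0.138] [0.056, 0.106] yaw -5.7 [122  99  66]
[([0.759, 0.244, -0.001], 0.97), ([0.259, 0.272, 0.0], 0.94), ([0.573, -0.13, 0.09], 0.82), ([0.436, 0.307, 0.006], 0.73), ([0.588, 0.122, 0.004], 0.63), ([0.414, 0.482, -0.001], 0.39), ([0.431, -0.205, 0.034], 0.91), ([0.574, -0.13, 0.088], 0.72), ([0.684, -0.236, -0.001], 0.77), ([0.514, 0.212, 0.0], 0.39)]
```

Emit:
drive_tool(increments=[{"tx": 0.05,"ty": 0,"tz": -1,"rx": 0,"ry": 0,"rz": 0,"grip": 70},{"tx": 0,"ty": 0,"tz": -1,"rx": 0,"ry": 0,"rz": 0,"grip": 70},{"tx": 0,"ty": 0,"tz": -1,"rx": 0,"ry": 0,"rz": 0,"grip": 70},{"tx": 0,"ty": 0,"tz": -1,"rx": 0,"ry": 0,"rz": 0,"grip": 70},{"tx": 0,"ty": 0,"tz": -1,"rx": 0,"ry": 0,"rz": 0,"grip": 70}])

```text
time_s: 25.68
position: [0.4379, 0.3082, 0.0363]
ee_rot: [-3.141, -0.001, 0.262]
wrist_force: [0.5, 1.1, -0.7]
opening: 0.0701
```

Emit:
drive_tool(increments=[{"tx": 0,"ty": 0,"tz": 0,"rx": 0,"ry": 0,"rz": 0,"grip": 70},{"tx": 0,"ty": 0,"tz": 0,"rx": 0,"ry": 0,"rz": 0,"grip": 70},{"tx": 0,"ty": 0,"tz": 0,"rx": 0,"ry": 0,"rz": 0,"grip": 70}])

```text
time_s: 25.93
position: [0.4387, 0.309, 0.039]
ee_rot: [-3.141, -0.002, 0.262]
wrist_force: [0.8, -0.3, 0.8]
opening: 0.0699
```

Emit:
drive_tool(increments=[{"tx": 0,"ty": 0,"tz": -0.6,"rx": 0,"ry": 0,"rz": 0,"grip": 70},{"tx": 0,"ty": 0,"tz": -0.6,"rx": 0,"ry": 0,"rz": 0,"grip": 70},{"tx": 0,"ty": 0,"tz": -0.4,"rx": 0,"ry": 0,"rz": 0,"grip": 70},{"tx": 0,"ty": 0,"tz": -0.25,"rx": 0,"ry": 0,"rz": 0,"grip": 70},{"tx": 0,"ty": 0,"tz": 0,"rx": 0,"ry": 0,"rz": 0,"grip": 70}])

```text
time_s: 26.35
position: [0.4373, 0.3086, -0.0184]
ee_rot: [3.141, 0.001, 0.263]
wrist_force: [0.4, 0.9, -0.1]
opening: 0.07
```

Emit:
drive_tool(increments=[{"tx": 0,"ty": 0,"tz": 0,"rx": 0,"ry": 0,"rz": 0,"grip": 45},{"tx": 0,"ty": 0,"tz": 0,"rx": 0,"ry": 0,"rz": 0,"grip": 45},{"tx": 0,"ty": 0,"tz": 0,"rx": 0,"ry": 0,"rz": 0,"grip": 45},{"tx": 0,"ty": 0,"tz": 0,"rx": 0,"ry": 0,"rz": 0,"grip": 45},{"tx": 0,"ty": 0,"tz": 0,"rx": 0,"ry": 0,"rz": 0,"grip": 45}], squeeze=35)

```text
time_s: 26.77
position: [0.4385, 0.3093, -0.0169]
ee_rot: [-3.141, -0.002, 0.263]
wrist_force: [-0.9, -0.7, 6.0]
opening: 0.0553
```

Emit:
drive_tool(increments=[{"tx": 0,"ty": 0,"tz": 0.4,"rx": 0,"ry": 0,"rz": 0,"grip": 45},{"tx": 0,"ty": 0,"tz": 0.8,"rx": 0,"ry": 0,"rz": 0,"grip": 45},{"tx": 0,"ty": 0,"tz": 1,"rx": 0,"ry": 0,"rz": 0,"grip": 45},{"tx": 0,"ty": 0,"tz": 1,"rx": 0,"ry": 0,"rz": 0,"grip": 45},{"tx": 0,"ty": 0,"tz": 1,"rx": 0,"ry": 0,"rz": 0,"grip": 45}])

```text
time_s: 27.18
position: [0.4365, 0.3083, 0.109]
ee_rot: [3.141, 0.002, 0.263]
wrist_force: [0.9, 0.4, -2.2]
opening: 0.0551
```

Emit:
drive_tool(increments=[{"tx": 0,"ty": 0,"tz": 1,"rx": 0,"ry": 0,"rz": 0,"grip": 45},{"tx": 0,"ty": 0,"tz": 1,"rx": 0,"ry": 0,"rz": 0,"grip": 45},{"tx": 0,"ty": 0,"tz": 1,"rx": 0,"ry": 0,"rz": 0,"grip": 45},{"tx": 0,"ty": 0,"tz": 0.9,"rx": 0,"ry": 0,"rz": 0,"grip": 45},{"tx": 0,"ty": 0,"tz": 0,"rx": 0,"ry": 0,"rz": 0,"grip": 45}])

```text
time_s: 27.6
position: [0.4401, 0.3102, 0.2321]
ee_rot: [-3.139, -0.01, 0.263]
wrist_force: [0.4, 0.8, -1.2]
opening: 0.055
```

Emit:
drive_tool(increments=[{"tx": 0.255,"ty": -0.974,"tz": 0,"rx": 0,"ry": 0,"rz": -0.2,"grip": 45},{"tx": 0.255,"ty": -0.974,"tz": 0,"rx": 0,"ry": 0,"rz": -0.2,"grip": 45},{"tx": 0.255,"ty": -0.974,"tz": 0,"rx": 0,"ry": 0,"rz": -0.2,"grip": 45},{"tx": 0.255,"ty": -0.974,"tz": 0,"rx": 0,"ry": 0,"rz": -0.2,"grip": 45},{"tx": 0.255,"ty": -0.974,"tz": 0,"rx": 0,"ry": 0,"rz": -0.2,"grip": 45}])

```text
time_s: 28.02
position: [0.4748, 0.1613, 0.2237]
ee_rot: [-3.142, 0.002, 0.162]
wrist_force: [0.6, -0.0, -1.9]
opening: 0.0552
```

Emit:
drive_tool(increments=[{"tx": 0.255,"ty": -0.974,"tz": 0,"rx": 0,"ry": 0,"rz": -0.2,"grip": 45},{"tx": 0.255,"ty": -0.974,"tz": 0,"rx": 0,"ry": 0,"rz": -0.2,"grip": 45},{"tx": 0.255,"ty": -0.974,"tz": 0,"rx": 0,"ry": 0,"rz": -0.2,"grip": 45},{"tx": 0.255,"ty": -0.974,"tz": 0,"rx": 0,"ry": 0,"rz": -0.2,"grip": 45},{"tx": 0.255,"ty": -0.974,"tz": 0,"rx": 0,"ry": 0,"rz": -0.2,"grip": 45}])

```text
time_s: 28.43
position: [0.5131, 0.0153, 0.2237]
ee_rot: [-3.141, 0.002, 0.062]
wrist_force: [0.3, 0.6, -2.9]
opening: 0.0553
```

Emit:
drive_tool(increments=[{"tx": 0.255,"ty": -0.974,"tz": 0,"rx": 0,"ry": 0,"rz": -0.2,"grip": 45},{"tx": 0.255,"ty": -0.974,"tz": 0,"rx": 0,"ry": 0,"rz": -0.2,"grip": 45},{"tx": 0.255,"ty": -0.974,"tz": 0,"rx": 0,"ry": 0,"rz": -0.2,"grip": 45},{"tx": 0.255,"ty": -0.974,"tz": 0,"rx": 0,"ry": 0,"rz": -0.2,"grip": 45},{"tx": 0.255,"ty": -0.974,"tz": 0,"rx": 0,"ry": 0,"rz": -0.2,"grip": 45}])

```text
time_s: 28.85
position: [0.5514, -0.1306, 0.2236]
ee_rot: [-3.141, 0.002, -0.038]
wrist_force: [-0.1, -0.3, -2.0]
opening: 0.0553
```

Emit:
drive_tool(increments=[{"tx": 0.255,"ty": -0.974,"tz": 0,"rx": 0,"ry": 0,"rz": -0.2,"grip": 45},{"tx": 0.255,"ty": -0.974,"tz": 0,"rx": 0,"ry": 0,"rz": -0.2,"grip": 45},{"tx": 0.255,"ty": -0.974,"tz": 0,"rx": 0,"ry": 0,"rz": -0.2,"grip": 45},{"tx": 0,"ty": 0,"tz": 0,"rx": 0,"ry": 0,"rz": 0,"grip": 45},{"tx": 0,"ty": 0,"tz": 0,"rx": 0,"ry": 0,"rz": 0,"grip": 45}])

```text
time_s: 29.27
position: [0.5742, -0.2183, 0.2231]
ee_rot: [-3.14, 0.003, -0.1]
wrist_force: [-0.0, 0.5, -2.3]
opening: 0.0554
```

Emit:
drive_tool(increments=[{"tx": 0,"ty": 0,"tz": -0.9,"rx": 0,"ry": 0,"rz": 0,"grip": 45},{"tx": 0,"ty": 0,"tz": -0.9,"rx": 0,"ry": 0,"rz": 0,"grip": 45},{"tx": 0,"ty": 0,"tz": -0.5,"rx": 0,"ry": 0,"rz": 0,"grip": 45},{"tx": 0,"ty": 0,"tz": 0,"rx": 0,"ry": 0,"rz": 0,"grip": 45},{"tx": 0,"ty": 0,"tz": 0,"rx": 0,"ry": 0,"rz": 0,"grip": 45}])

```text
time_s: 29.68
position: [0.574, -0.2155, 0.1546]
ee_rot: [-3.14, 0.003, -0.096]
wrist_force: [-0.6, 0.5, -2.1]
opening: 0.0555
```

```bash
python3 - <<'E'
from h import *
o=get_obs(); print(o['time_s'],r(o['position']),r(o['ee_rot']),r(o['wrist_force']),o['opening'])
w=read_camera('wrist'); save(w,'w6.png')
rects(w,'meal1',.12,o)
E
```

```text
29.6833 [0.574, -0.216, 0.155] [-3.14, 0.003, -0.096] [-0.625, 0.475, -2.079] 0.05546405015573143
meal1 0.94 [0.575, -0.132] [0.058, 0.1] yaw -5.3 [183 156  98]
meal1 0.78 [0.677, -0.143] [0.058, 0.072] yaw -5.5 [182 155  98]
meal1 0.63 [0.541, -0.213] [0.093, 0.147] yaw -5.8 [143 120  75]
```

View pics/w6.png

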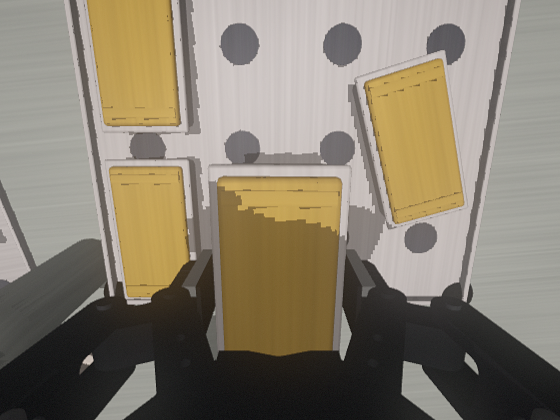

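Both placed meals lie parallel at (140,60) and (148,230), the loaded one is at (415,140), and the held one lines up with the gap. I'll lower it.

Emit:
drive_tool(increments=[{"tx": 0,"ty": 0,"tz": -0.8,"rx": 0,"ry": 0,"rz": 0,"grip": 45},{"tx": 0,"ty": 0,"tz": -0.8,"rx": 0,"ry": 0,"rz": 0,"grip": 45},{"tx": 0,"ty": 0,"tz": -0.7,"rx": 0,"ry": 0,"rz": 0,"grip": 45},{"tx": 0,"ty": 0,"tz": 0,"rx": 0,"ry": 0,"rz": 0,"grip": 45},{"tx": 0,"ty": 0,"tz": 0,"rx": 0,"ry": 0,"rz": 0,"grip": 45}])

```text
time_s: 30.2
position: [0.5752, -0.2169, 0.0874]
ee_rot: [-3.141, 0.001, -0.097]
wrist_force: [-0.0, -0.2, -2.4]
opening: 0.0552
```

Emit:
drive_tool(increments=[{"tx": 0,"ty": 0,"tz": -0.15,"rx": 0,"ry": 0,"rz": 0,"grip": 45},{"tx": 0,"ty": 0,"tz": -0.15,"rx": 0,"ry": 0,"rz": 0,"grip": 45},{"tx": 0,"ty": 0,"tz": 0,"rx": 0,"ry": 0,"rz": 0,"grip": 45},{"tx": 0,"ty": 0,"tz": 0,"rx": 0,"ry": 0,"rz": 0,"grip": 45}])

```text
time_s: 30.53
position: [0.5756, -0.2174, 0.0787]
ee_rot: [3.141, -0.001, -0.097]
wrist_force: [-0.6, 0.7, -2.9]
opening: 0.055
```

Emit:
drive_tool(increments=[{"tx": 0,"ty": 0,"tz": -0.15,"rx": 0,"ry": 0,"rz": 0,"grip": 45},{"tx": 0,"ty": 0,"tz": -0.15,"rx": 0,"ry": 0,"rz": 0,"grip": 45},{"tx": 0,"ty": 0,"tz": -0.06,"rx": 0,"ry": 0,"rz": 0,"grip": 45},{"tx": 0,"ty": 0,"tz": 0,"rx": 0,"ry": 0,"rz": 0,"grip": 45},{"tx": 0,"ty": 0,"tz": 0,"rx": 0,"ry": 0,"rz": 0,"grip": 45}])

```text
time_s: 30.95
position: [0.575, -0.2171, 0.0668]
ee_rot: [-3.141, 0.0, -0.097]
wrist_force: [-0.1, -0.2, -2.3]
opening: 0.0554
```

Emit:
drive_tool(increments=[{"tx": 0,"ty": 0,"tz": -0.06,"rx": 0,"ry": 0,"rz": 0,"grip": 45},{"tx": 0,"ty": 0,"tz": 0,"rx": 0,"ry": 0,"rz": 0,"grip": 45},{"tx": 0,"ty": 0,"tz": 0,"rx": 0,"ry": 0,"rz": 0,"grip": 45}])

```text
time_s: 31.2
position: [0.5755, -0.2173, 0.0661]
ee_rot: [3.141, -0.001, -0.097]
wrist_force: [-2.4, 0.6, 3.2]
opening: 0.0552
```

Emit:
drive_tool(increments=[{"tx": 0,"ty": 0,"tz": 0,"rx": 0,"ry": 0,"rz": 0,"grip": 66},{"tx": 0,"ty": 0,"tz": 0,"rx": 0,"ry": 0,"rz": 0,"grip": 66},{"tx": 0,"ty": 0,"tz": 0,"rx": 0,"ry": 0,"rz": 0,"grip": 66}])

```text
time_s: 31.45
position: [0.5754, -0.2172, 0.0653]
ee_rot: [3.141, -0.0, -0.097]
wrist_force: [0.2, -0.4, -1.0]
opening: 0.0658
```

Emit:
drive_tool(increments=[{"tx": 0,"ty": 0,"tz": 0.4,"rx": 0,"ry": 0,"rz": 0,"grip": 66},{"tx": 0,"ty": 0,"tz": 1,"rx": 0,"ry": 0,"rz": 0,"grip": 66},{"tx": 0,"ty": 0,"tz": 1,"rx": 0,"ry": 0,"rz": 0,"grip": 66},{"tx": 0,"ty": 0,"tz": 1,"rx": 0,"ry": 0,"rz": 0,"grip": 66},{"tx": 0,"ty": 0,"tz": 1,"rx": 0,"ry": 0,"rz": 0,"grip": 66}])

```text
time_s: 31.87
position: [0.5752, -0.2172, 0.1996]
ee_rot: [3.141, -0.001, -0.097]
wrist_force: [0.1, -0.6, -0.5]
opening: 0.0662
```

Emit:
drive_tool(increments=[{"tx": -0.9,"ty": -0.7,"tz": 0.5,"rx": 0,"ry": 0,"rz": 0,"grip": 66},{"tx": -0.9,"ty": -0.7,"tz": 0.5,"rx": 0,"ry": 0,"rz": 0,"grip": 66},{"tx": -0.9,"ty": -0.7,"tz": 0,"rx": 0,"ry": 0,"rz": 0,"grip": 66},{"tx": -0.9,"ty": -0.7,"tz": 0,"rx": 0,"ry": 0,"rz": 0,"grip": 66},{"tx": 0,"ty": -0.7,"tz": 0,"rx": 0,"ry": 0,"rz": 0,"grip": 66}])

```text
time_s: 32.28
position: [0.4637, -0.323, 0.2287]
ee_rot: [3.141, 0.001, -0.098]
wrist_force: [0.0, -0.8, -0.5]
opening: 0.0657
```

Emit:
drive_tool(increments=[{"tx": 0,"ty": -0.9,"tz": 0,"rx": 0,"ry": 0,"rz": 0,"grip": 66},{"tx": 0,"ty": -0.9,"tz": 0,"rx": 0,"ry": 0,"rz": 0,"grip": 66},{"tx": 0,"ty": -0.5,"tz": 0,"rx": 0,"ry": 0,"rz": 0,"grip": 66},{"tx": 0,"ty": 0,"tz": 0,"rx": 0,"ry": 0,"rz": 0,"grip": 66},{"tx": 0,"ty": 0,"tz": 0,"rx": 0,"ry": 0,"rz": 0,"grip": 66}])

```text
time_s: 32.7
position: [0.467, -0.3916, 0.2277]
ee_rot: [-3.141, -0.0, -0.099]
wrist_force: [0.7, 1.0, -1.2]
opening: 0.0659
```

```bash
python3 - <<'E'
from h import *
o=get_obs(); print(o['time_s'],r(o['position']),r(o['wrist_force']))
q=read_camera('top'); s=read_camera('side')
rects(q,'meal1',.12)
for c in(q,s): print([(n,r(d['xyz']),round(d['confidence'],2)) for n in('meal1','pedal','dolly','flask','label_roll','pot1') for d in place_of(c,n)])
cv2.imwrite('pics/end.png',np.hstack([cv2.resize(c['pixels'][:,:,::-1],(400,300)) for c in(q,s)]))
E
```

```text
32.7 [0.467, -0.392, 0.228] [0.72, 0.961, -1.16]
meal1 0.87 [0.573, 0.115] [0.093, 0.05] yaw 14.1 [118  96  63]
meal1 0.86 [0.271, 0.253] [0.054, 0.099] yaw -69.0 [51 90 84]
meal1 0.78 [0.573, -0.213] [0.058, 0.103] yaw -6.4 [110  89  58]
meal1 0.73 [0.413, 0.438] [0.094, 0.056] yaw 12.5 [39 54 89]
meal1 0.69 [0.69, -0.138] [0.056, 0.109] yaw -5.2 [110  89  59]
meal1 0.65 [0.73, 0.225] [0.055, 0.099] yaw -13.6 [70 46 76]
meal1 0.64 [0.571, -0.125] [0.055, 0.102] yaw -3.8 [114  92  58]
[('meal1', [0.412, 0.48, -0.002], 0.91), ('meal1', [0.571, -0.217, 0.09], 0.79), ('meal1', [0.26, 0.274, 0.002], 0.75), ('meal1', [0.589, 0.12, 0.003], 0.66), ('meal1', [0.756, 0.244, -0.001], 0.61), ('meal1', [0.573, -0.131, 0.089], 0.57), ('meal1', [0.691, -0.142, 0.086], 0.56), ('pedal', [0.434, -0.207, 0.038], 0.88), ('pedal', [0.587, 0.123, 0.005], 0.72), ('dolly', [0.687, -0.237, -0.002], 0.78), ('flask', [0.512, -0.003, 0.002], 0.65), ('flask', [0.614, -0.31, 0.086], 0.55), ('label_roll', [0.399, 0.005, -0.001], 0.84), ('pot1', [0.452, 0.112, 0.001], 0.72), ('pot1', [0.57, 0.322, 0.001], 0.6)]
[('meal1', [0.589, 0.12, 0.003], 0.96), ('meal1', [0.573, -0.131, 0.084], 0.83), ('meal1', [0.254, 0.275, 0.004], 0.79), ('meal1', [0.575, -0.218, 0.083], 0.71), ('meal1', [0.412, 0.48, -0.003], 0.69), ('meal1', [0.764, 0.241, 0.0], 0.64), ('meal1', [0.691, -0.14, 0.087], 0.63), ('pedal', [0.437, -0.211, 0.038], 0.86), ('dolly', [0.687, -0.234, 0.002], 0.92), ('flask', [0.509, -0.002, -0.005], 0.88), ('flask', [0.512, 0.214, -0.0], 0.72), ('label_roll', [0.398, 0.01, 0.003], 0.65), ('pot1', [0.45, 0.11, 0.002], 0.84), ('pot1', [0.571, 0.318, 0.001], 0.83)]
```

View pics/end.png

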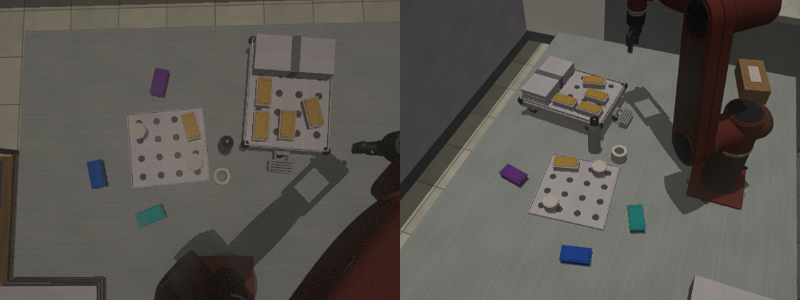

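The final view shows the three meals flat on the dolly at left-panel (264,90), (260,125) and (287,125), beside the loaded one at (313,112). The fourth is still in place at (191,125), and the arm is clear. I'll hand in.

```bash
python3 -c "from cell import hand_in; print(hand_in())"
```

```text
the job is handed in; nothing more can be done
None
```

The brake is on and three meals are on the dolly's tray; I handed the job in at about 33 s of the 72 s allowed. The hand-in gives no verdict, so what follows is from my own checks.

**What I did:** I pressed the pedal to its stop, with about 17 N at the end, and it stayed down after I lifted off. I then moved the meals one at a time, lowering each until I felt the tray floor before letting go. They stand at about (0.69, -0.14), (0.573, -0.13) and (0.573, -0.217).

**Last checks (top and side cameras):**
- **Pedal:** down, at z about 0.038.
- **Dolly:** within 2 mm of where it started, which is inside the measuring error.
- **Placed meals:** all three undersides read 0.083–0.090, against the tray floor at 0.086.
- **Everything else:** the fourth meal, both pots, the flask and the label roll read within a few mm of their start. The loaded meal was last measured before the final placing; in the final picture it looks unmoved.

**What disagreed:** the shut finger tips ended about 26 mm above the reported TCP, and about 36 mm when opened to 70 mm. This first showed at the pedal, where contact came 26 mm lower than expected. I set the grasp and release heights from that and from the force at contact.

The second and third grips also showed about 6 N upward as the jaws closed, probably the tips brushing the stock tray.

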